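Hold a wooden block in the corner of a sawing board

ROBOT

A 6-joint arm with a two-finger parallel gripper is mounted at the origin on a cart in front of the work surface, level with it; the furniture and walls round the work are solid. World frame = base frame: x ahead of the robot, y to its left, z up, the work surface at z = 0. Lengths are in m, angles in rad, forces in N, time in s.
With the tool pointing down it reaches from about 0.325 to 0.925 m from the base axis. Payload 3.1 kg.
Tool frame: the origin (TCP) lies between the finger pads; the fingertips stand 14 mm ahead of it and the grasp point (between the pads) lies 5 mm behind it; z points along the fingers, y is the direction in which the jaws open and shut (so a half turn about z gives the same grasp; the last joint's range is limited). The gripper opens to 85 mm and grips with 20 to 120 N. Pads are 22 mm wide; open, the fingers measure 114 mm over their backs; the gripper's body (76 mm by 85 mm) begins 54 mm behind the grasp point. The pads swing forward as they close: fully open they stand 13 mm farther back than shut.
Start: joints at [-1.337, 0.217, 1.613, -0, 1.311, -0.112], TCP at [0.212, -0.588, 0.245] pointing down, gripper open.
Joint ranges: [-2.75, 2.75], [-0.78, 2.1], [0.31, 2.55], [-1.13, 4.27], [0.13, 2.63], [-2.58, 2.58]. Speed limits (rad/s): [2.79, 2.79, 3.14, 3.14, 3.14, 3.14].

INTERFACE

Orientations are given as a rotation vector (axis times angle).
In Python, from workcell import monitor, imaging, hand_in gives the robot as it stands.
- The arm moves only by the tool servo_tool, never from a script. Its argument "increments" is a list that holds one entry, the list of rows, each a list of 7 numbers: the turn, a rotation vector about the tool's x, y, z in rad, then the shift along the tool's x, y, z in mm, then the opening, from 0 (shut) to 1 (fully open). A call has 1 to 5 rows; each row shifts and turns the pose as measured when the row begins, along the tool's axes as they then stand; what a row does not reach is not made up. A row lasts 1/12 s, in which the tool goes at most 41.7 mm and 7.16 degrees, less where a joint would pass 70% of its speed; a pose out of reach is approached as far as the arm can. A call with a gripper value outside its range is refused whole. The fingers move at their own pace and stop on an object; the grip force is fixed at half the most. Time passes only in rows, so rows that do not move let the fingers close. It gives the time, the measured TCP pose, the force and the opening at its end, in the units of the state.
- monitor.get_state(): the state, without advancing time (a new reading comes with each control period).
- imaging.grab_frame(name): name is "scene" or "side" or "wrist"; returns a dict with "image" (384x512x3 uint8, red, green, blue), "mtx" (3x3 intrinsics, pixels), "dist" ([k1, k2, p1, p2, k3] as OpenCV has them; the pictures are not rectified), "rvec" (rotation vector, rad) and "tvec" (3), from world to camera coordinates, as OpenCV has them. Camera axes: x right, y down, z forward; pixel columns grow to the right and rows downward; lengths in m; the calibration is good to about 2 mm. A picture is of the moment at which its call begins. There is no depth.
- hand_in(): hands the job in, once; it reports no verdict.
The state is a dict: "time": time; "q": joint angles; "joint_vel": joint speeds; "joint_efforts": joint torques, N m; "ee_pos": TCP position; "tcp_rot": TCP orientation; "contact_force": force on the tool from outside, world axes, zero at the start; "wrist_torque": the same for the moment, N m; "width": finger opening in m.
Only numpy, scipy, OpenCV 4.12 (cv2) and the standard library are available. Lean on these libraries where they do the work, as an engineer would, in place of code of your own. Each camera call takes 0.05 s, during which the arm holds its last target.

TASK

Take the tapered stop pin out of its little stand and seat it fully, upright, in the hole of the sawing board, and let go of it. Then lay the wooden block flat on the board and press it squarely against the fence and the pin at the same time, as one holds a piece for sawing. Finish while still holding the block with the fingers, pressed firmly against both stops, and leave the spool, the grey block and the wax block where they are.

Things in the scene. Friction and masses are not known exactly. Their poses are not given: they have to be found in the camera images.
- saw_board: Fixed light-wood board, 150 x 210 x 24 mm (x, y, z), top 24 mm above the bench. Origin: centre of its underside; x points away from the robot at yaw 0 (toward the fence), y to the left along the fence. It stands still, turned by up to 0.35 rad. The pin's hole is at x = +15, y = +70 mm of the board.
- fence: Two low cleats in line on the board, along its y, 12 mm high above its top, 18 mm thick; their near (stop) faces lie at board x = +40 mm. One runs from y = -75 to -21, the other from +36 to +60 mm; the gap leaves room for a finger. Origin: on the board's top above the board's origin, same axes. Not slippery: friction along it takes up to 0.9 of the push on it, so push harder toward the pin.
- socket (a point): Centre of the mouth of the pin's hole, level with the board's top. Straight round through hole, 16 mm across, 24 mm deep. Axes as the board's.
- corner (a point): On the board's top, where the fence's stop face meets the line that the seated pin's right side sets (board x = +40, y = +60 mm): the far left lower corner of the wooden block belongs here. Axes as the board's.
- pin_stand: Fixed dark-wood stand, 56 x 56 x 24 mm, with the same 16 mm hole at its centre, in which the pin stands at the start. It may be left or right of the board. (A lamp hood hangs about 0.2 m above the bench farther back on the right: keep the arm off it.) Origin: centre of its underside.
- stop_pin: Loose round steel pin, 80 g, 54 mm high, standing upright. Origin: centre of its lower tip; z up along the pin. Lower 20 mm: tapered shank, 9 mm across at the tip, 13 mm at 8 mm up, 14.6 mm at 20 mm. Above it a cylindrical head, 20 mm across and 34 mm high, whose flat shoulder rests on the wood when seated (the origin is then 20 mm below the surface of the wood, the top 34 mm above it). Seated, it is loose by about 1 mm and may lean slightly when pushed.
- wood_block: Loose hardwood block, 45 x 105 x 24 mm (x, y, z), 60 to 110 g, lying flat on the bench beside the board, on the side away from the pin's stand. Origin: centre of its underside. Seated, its long far side (45 mm wide across x) touches both cleats and its left end touches the pin: its origin is then at x = +17.5, y = +7.5, z = +24 mm of the board, its y along the board's y (either way round).
- thread_spool: Bystander: spool of copper-coloured thread with wooden ends, 24 mm across, 30 mm high, upright; leave alone. Origin: centre of its underside.
- grey_block: Bystander: dark grey block, 50 x 120 x 22 mm, behind the board to the right; leave alone. Origin: centre of its underside.
- wax_block: Bystander: wax block, 37 x 53 x 24 mm, near the front edge of the bench, left of the middle; leave alone. Origin: centre of its underside.

How it is judged:
On the way:
1. the stop pin is fully seated in the board's hole and let go (z of stop_pin in the frame of socket below -0.017 m and horizontal distance between stop_pin and socket below 0.006 m and angle between stop_pin's own z axis and vertical below 0.2 rad and contact force between the fingers and stop_pin below 0.1 N), for 0.2 s.
At the end, for the whole second after the job is handed in: Pin seated (tip 17+ mm below the board's top, within 6 mm of the hole's axis, lean < 0.2 rad). Block flat on the board (3 mm, 0.06 rad), square to the fence (0.04 rad), within 3 mm of its place at the fence and 5 to 6 mm at the pin, fingers on it, pressing fence and pin with over 1 N each (z of stop_pin in the frame of socket below -0.017 m and horizontal distance between stop_pin and socket below 0.006 m and angle between stop_pin's own z axis and vertical below 0.2 rad and x of wood_block in the frame of saw_board between 0.0145 and 0.0205 m and y of wood_block in the frame of saw_board between 0.0025 and 0.0135 m and z of wood_block in the frame of saw_board between 0.021 and 0.027 m and angle between wood_block's own z axis and vertical below 0.06 rad and angle between the y axis of wood_block and the y axis of saw_board, either way round below 0.04 rad and contact force between wood_block and fence above 1 N and contact force between wood_block and stop_pin above 1 N and contact force between the fingers and wood_block above 1 N); the arm keeps its last pose, push and grip.
It fails at once if the spool of thread is moved by more than 30 mm (distance of thread_spool from where it was at the start of the episode above 0.03 m).
It fails at once if the grey block is moved by more than 30 mm (distance of grey_block from where it was at the start of the episode above 0.03 m).
It fails at once if the wax block is moved by more than 30 mm (distance of wax_block from where it was at the start of the episode above 0.03 m).
It also fails if it takes over 72 s, if anything falls off the work surface, if the arm or the gripper's body presses on something with over 40 N, if the wrist force passes 120 N, or if a joint passes its speed limit or range.

## Working session

There is one attempt and no reset: what is moved stays moved. The work goes in short steps, Python scripts to look and compute and a tool call to move; the robot and the scene stay as the last step left them, time stands still between calls to the robot, and variables do not carry over. Pictures are saved under pics/ and viewed, and the job is handed in when it is done.

Besides the shell and the picture viewer there is one more tool, called as name([rows], argument=value, ...), one row to a line, values as JSON. servo_tool: Moves the arm, as the interface text tells. Its arguments: {"type":"object","properties":{"increments":{"type":"array"}},"required":["increments"]}

```bash
mkdir -p pics; ls; python3 - <<'E'
from workcell import monitor, imaging
import cv2,pickle
s=monitor.get_state();print(s)
d={}
for n in ["scene","side","wrist"]:
    f=imaging.grab_frame(n);d[n]=f
    cv2.imwrite(f"pics/{n}0.png",f["image"][:,:,::-1])
    print(n,f["mtx"],f["dist"],f["rvec"],f["tvec"])
pickle.dump(d,open("f0.pkl","wb"))
E
```

```text
pics
{'time': 0.0, 'q': array([-1.33719250e+00,  2.17765184e-01,  1.61494197e+00,  7.87786607e-06,
        1.31133637e+00, -1.12213363e-01]), 'joint_vel': array([ 7.13539826e-04,  4.13136506e-04, -1.13720208e-03, -8.65000854e-05,
        7.48277898e-04, -7.57431272e-04]), 'joint_efforts': array([-4.24425525e-04, -3.96851242e+01, -3.03850293e+01, -1.39349645e-04,
        9.76880081e-03, -1.12547787e-05]), 'ee_pos': array([ 0.21168276, -0.58721276,  0.24395733]), 'tcp_rot': array([-3.09233705e+00, -5.40081545e-01,  2.21415355e-04]), 'contact_force': array([-0.38918356,  0.16899595,  0.07378245]), 'wrist_torque': array([-0.02503589,  0.05949858,  0.01110851]), 'width': 0.0856957667452398}
scene [[366.82955009   0.         255.87274999]
 [  0.         366.82955009 189.44279607]
 [  0.           0.           1.        ]] [-0.04997684  0.          0.          0.          0.        ] [ 1.98609398 -0.73085938  0.41099421] [-0.37637125  0.23676988  0.5919108 ]
side [[357.69724752   0.         258.84576289]
 [  0.         357.69724752 191.29772265]
 [  0.           0.           1.        ]] [-0.04676055  0.          0.          0.          0.        ] [ 2.60844658 -0.52448746  0.1349935 ] [-0.47626189  0.26603616  0.87886085]
wrist [[282.26725748   0.         257.29602342]
 [  0.         282.26725748 193.27992063]
 [  0.           0.           1.        ]] [-0.05033489  0.          0.          0.          0.        ] [-2.34470553  1.64599147  0.27143064] [-0.62373293 -0.04136328  0.37990481]
```

View pics/scene0.png

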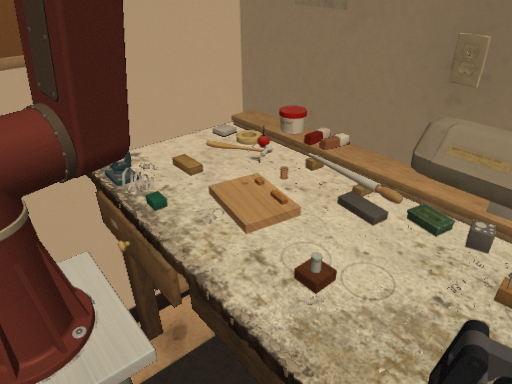

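View pics/side0.png

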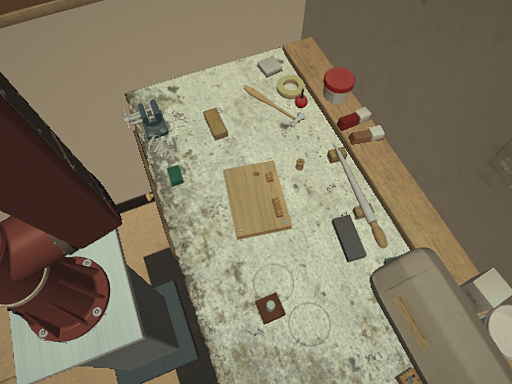

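View pics/wrist0.png

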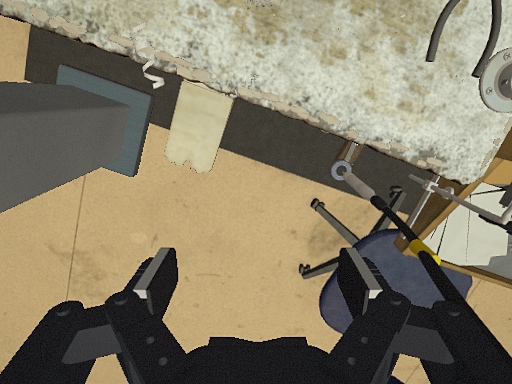

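```bash
python3 - <<'E'
import cv2
a=cv2.imread("pics/side0.png");b=cv2.imread("pics/scene0.png")
def c(im,x,y,w,h,s,n): cv2.imwrite(f"pics/{n}.png",cv2.resize(im[y:y+h,x:x+w],None,fx=s,fy=s,interpolation=cv2.INTER_CUBIC))
c(a,190,90,130,100,6,"s_a")
c(a,190,150,130,100,6,"s_b")
c(a,240,280,60,50,8,"s_c")
c(b,150,140,170,100,4.7,"c_a")
c(b,280,240,70,60,8,"c_b")
E
```

```text
(no output)
```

View pics/s_a.png

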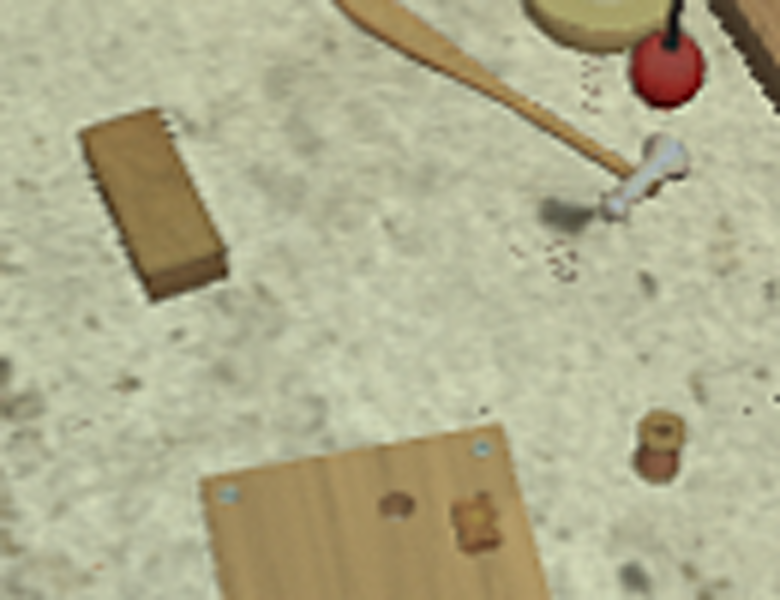

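View pics/s_b.png

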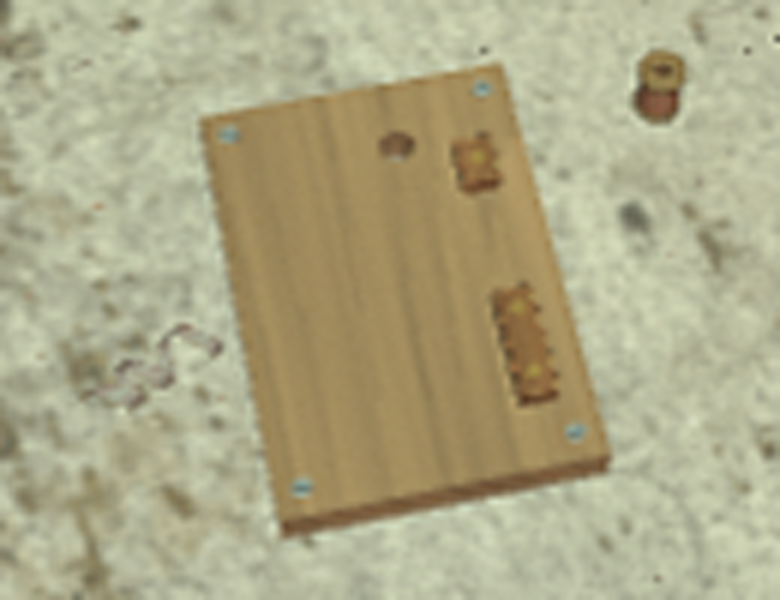

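View pics/s_c.png

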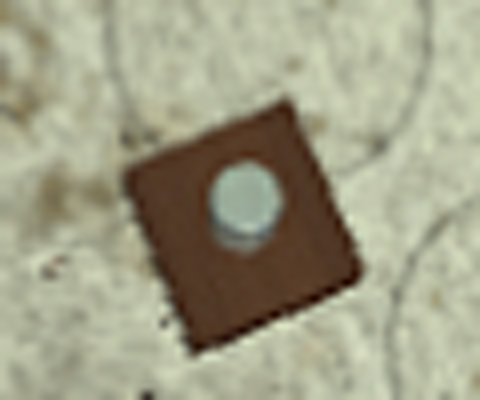

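View pics/c_a.png

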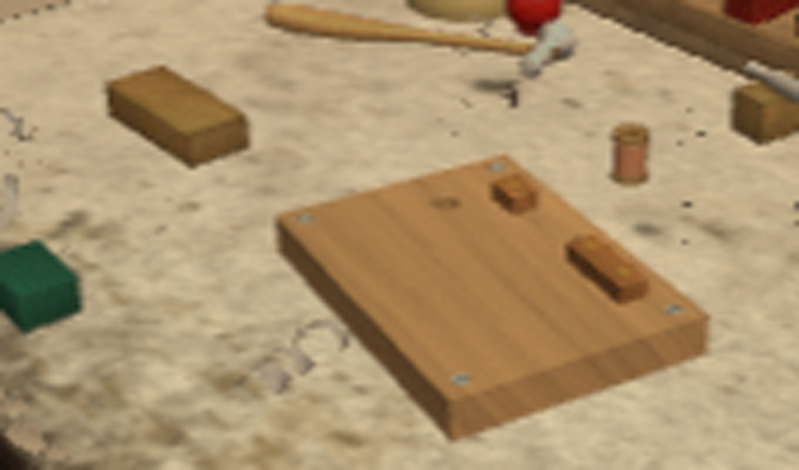

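View pics/c_b.png

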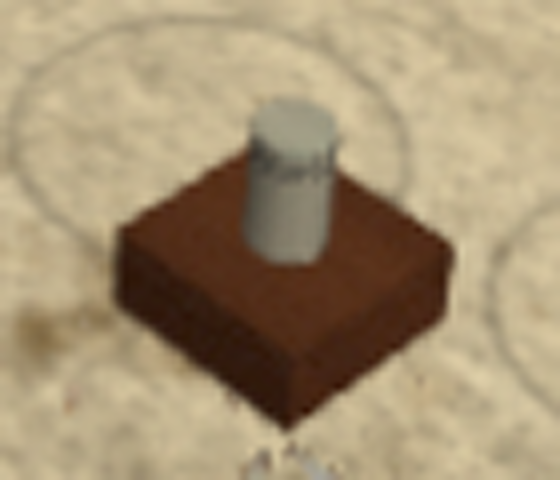

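```bash
cat > h.py <<'E'
import numpy as np,cv2,pickle
from scipy.optimize import least_squares
def proj(f,P):
    return cv2.projectPoints(np.asarray(P,float).reshape(-1,1,3),f["rvec"],f["tvec"],f["mtx"],f["dist"])[0].reshape(-1,2)
def uncrop(p,ox,oy,s): return (np.asarray(p,float)+.5)/s-.5+[ox,oy]
def body(p,L):
    x,y,t=p;c,s=np.cos(t),np.sin(t);L=np.asarray(L,float)
    return np.c_[x+c*L[:,0]-s*L[:,1],y+s*L[:,0]+c*L[:,1],L[:,2]]
def fit(obs,p0):
    # obs list of (frame, localpts, pixels)
    r=lambda p:np.concatenate([(proj(f,body(p,L))-px).ravel() for f,L,px in obs])
    s=least_squares(r,p0,loss='soft_l1');return s.x,r(s.x).reshape(-1,2)
def rayz(f,px,z):
    R=cv2.Rodrigues(f["rvec"])[0];n=cv2.undistortPoints(np.array([[px]],float),f["mtx"],f["dist"])[0,0]
    d=R.T@np.r_[n,1];o=-R.T@f["tvec"].ravel();return o+d*(z-o[2])/d[2]
E
cat > m1.py <<'E'
from h import *
np.set_printoptions(precision=4,suppress=True)
d=pickle.load(open("f0.pkl","rb"));S,C=d["side"],d["scene"]
B=[[-.075,.105,.024],[.075,.105,.024],[.075,-.105,.024],[-.075,-.105,.024]]
bs=uncrop([[203,120],[498,66],[607,458],[282,520]],190,150,6)
bc=uncrop([[278,217],[505,156],[708,318],[452,402]],150,140,4.7)
for o in ([(S,B,bs)],[(C,B,bc)],[(S,B,bs),(C,B,bc)]):
    p,r=fit(o,[.5,.1,0]);print("board",p,np.abs(r).max())
bp=p
H=[[.015,.07,.024]]
print("hole pred side",(proj(S,body(bp,H))-[190,150]+.5)*6-.5,"obs 397,146;", "scene",(proj(C,body(bp,H))-[150,140]+.5)*4.7-.5,"obs 445,203")
W=[[-.0225,.0525,.024],[.0225,.0525,.024],[.0225,-.0525,.024],[-.0225,-.0525,.024]]
ws=uncrop([[80,132],[155,108],[226,252],[150,275]],190,90,6)
wc=uncrop([[108,86],[162,66],[247,120],[190,137]],150,140,4.7)
for o in ([(S,W,ws)],[(C,W,wc)],[(S,W,ws),(C,W,wc)]):
    p,r=fit(o,[.45,.3,0]);print("block",p,np.abs(r).max())
T=[[-.028,.028,.024],[.028,.028,.024],[.028,-.028,.024],[-.028,-.028,.024]]
ts=uncrop([[127,178],[288,100],[362,265]],240,280,8)
tc=uncrop([[118,235],[452,255],[292,358]],280,240,8)
for o in ([(S,T[:3],ts)],[(C,[T[0],T[2],T[3]],tc)],[(S,T[:3],ts),(C,[T[0],T[2],T[3]],tc)]):
    p,r=fit(o,[.45,-.15,0.3]);print("stand",p,np.abs(r).max())
print("pin top",rayz(S,uncrop([247,198],240,280,8),.058),rayz(C,uncrop([293,125],280,240,8),.058))
E
python3 m1.py
```

```text
board [ 0.5368  0.071  -0.1868] 0.8639967494946177
board [ 0.5365  0.0673 -0.1844] 0.6690227283559693
board [ 0.5372  0.0694 -0.1851] 1.2218043812019346
hole pred side [[399.0046 149.1658]] obs 397,146; scene [[444.0704 201.3219]] obs 445,203
block [0.5205 0.3623 0.0193] 0.7153399366150381
block [0.5185 0.3542 0.0031] 0.7506909593699618
block [0.5207 0.3601 0.0143] 1.44370848029709
stand [ 0.4546 -0.2168  0.0392] 1.113095826562926
stand [ 0.4525 -0.2197 -0.0132] 0.6579683428839189
stand [ 0.4535 -0.218   0.0139] 1.6335476001158327
pin top [ 0.4546 -0.2158  0.058 ] [ 0.4533 -0.2182  0.058 ]
```

```bash
cat >> h.py <<'E'
from scipy.spatial.transform import Rotation as Ro
def downrot(yaw):
    c,s=np.cos(yaw),np.sin(yaw)
    return np.array([[c,s,0],[s,-c,0],[0,0,-1.]])
def delta(target,yaw,st=None):
    if st is None:
        from workcell import monitor; st=monitor.get_state()
    R=Ro.from_rotvec(st["tcp_rot"]).as_matrix()
    dv=R.T@(np.asarray(target)-st["ee_pos"])*1000
    rv=Ro.from_matrix(R.T@downrot(yaw)).as_rotvec()
    n=int(np.ceil(max(np.linalg.norm(dv)/40,np.linalg.norm(rv)/.12)))
    print("t",round(st["time"],2),"pos",st["ee_pos"].round(4),"yaw",round(float(np.arctan2(R[1,0],R[0,0])),4),"w",round(st["width"],4),"F",st["contact_force"].round(2))
    print("rot",rv.round(4),"shift",dv.round(2),"rows",n)
E
python3 - <<'E'
from h import *
from workcell import monitor
d=pickle.load(open("f0.pkl","rb"));S,C,W=d["side"],d["scene"],d["wrist"]
for px in [(375,290),(398,258),(480,300),(385,300),(420,384)]: print(px,rayz(S,px,.2).round(3))
for px in [(412,160),(512,200),(430,125)]: print(px,rayz(C,px,.2).round(3))
st=monitor.get_state();R=Ro.from_rotvec(st["tcp_rot"]).as_matrix()
Rc=cv2.Rodrigues(W["rvec"])[0];print(R,"cam in tool",R.T@(-Rc.T@W["tvec"].ravel()-st["ee_pos"]),R.T@Rc.T)
delta([.4535,-.2175,.14],-.185)
E
```

```text
(375, 290) [ 0.639 -0.293  0.2  ]
(398, 258) [ 0.717 -0.255  0.2  ]
(480, 300) [ 0.821 -0.393  0.2  ]
(385, 300) [ 0.647 -0.317  0.2  ]
(420, 384) [ 0.628 -0.468  0.2  ]
(412, 160) [ 0.662 -0.259  0.2  ]
(512, 200) [ 0.648 -0.44   0.2  ]
(430, 125) [ 0.874 -0.187  0.2  ]
[[ 9.40795972e-01  3.38973074e-01 -4.41473125e-04]
 [ 3.38973299e-01 -9.40794208e-01  1.83301672e-03]
 [ 2.06007955e-04 -1.87414235e-03 -9.99998223e-01]] cam in tool [ 0.08213719 -0.0002666  -0.12788298] [[ 5.37747481e-04 -9.47806125e-01 -3.18846765e-01]
 [ 9.99999853e-01  4.85524935e-04  2.43263857e-04]
 [-7.57589185e-05 -3.18846849e-01  9.47806247e-01]]
t 0.15 pos [ 0.2117 -0.5874  0.2443] yaw 0.3458 w 0.0854 F [0.65 0.05 0.58]
rot [-1.900e-03  3.000e-04  5.308e-01] shift [ 352.83 -265.84  104.83] rows 12
```

servo_tool([
  [[0, 0, 0, 20, -15, 3, 1], [0, 0, 0, 32, -24, 5, 1], [0, 0, 0, 32, -24, 5, 1], [0, 0, 0, 32, -24, 5, 1], [0, 0, 0, 32, -24, 5, 1]],
])

```text
time: 0.57
ee_pos: [0.3117, -0.4353, 0.2195]
tcp_rot: [3.095, 0.52, -0.004]
contact_force: [0.6, -0.4, -0.1]
width: 0.0848
```

servo_tool([
  [[0, 0, 0, 32, -24, 5, 1], [0, 0, 0, 32, -24, 5, 1], [0, 0, 0, 32, -24, 5, 1], [0, 0, 0, 32, -24, 5, 1], [0, 0, 0, 20, -15, 5, 1]],
])

```text
time: 0.98
ee_pos: [0.4175, -0.2728, 0.1916]
tcp_rot: [3.098, 0.518, -0.003]
contact_force: [-1.1, 0.5, -0.4]
width: 0.0853
```

servo_tool([
  [[0, 0, 0.106, 0, 0, 0, 1], [0, 0, 0.106, 0, 0, 0, 1], [0, 0, 0.106, 0, 0, 0, 1], [0, 0, 0.106, 0, 0, 0, 1], [0, 0, 0.106, 0, 0, 0, 1]],
])

```text
time: 1.4
ee_pos: [0.419, -0.2628, 0.1877]
tcp_rot: [-3.119, 0.327, 0.01]
contact_force: [0.8, 0.7, -0.5]
width: 0.0854
```

```bash
python3 -c "
from h import *
delta([.4535,-.2175,.14],-.185)"
```

```text
t 1.4 pos [ 0.419  -0.2628  0.1877] yaw -0.2088 w 0.0854 F [ 0.84  0.74 -0.5 ]
rot [-0.0046  0.007  -0.0238] shift [ 24.69 -51.28  47.78] rows 2
```

servo_tool([
  [[0, 0, -0.02, 12, -26, 20, 1], [0, 0, 0, 12, -25, 20, 1], [0, 0, 0, 0, 0, 0, 1]],
])

```text
time: 1.65
ee_pos: [0.4539, -0.218, 0.1479]
tcp_rot: [-3.124, 0.308, 0.005]
contact_force: [-0.9, 0.7, 0.2]
width: 0.0855
```

```bash
cat >> h.py <<'E'
def shot(name,cam="wrist",crop=None,s=1):
    from workcell import imaging
    f=imaging.grab_frame(cam);pickle.dump(f,open(f"pics/{name}.pkl","wb"))
    im=f["image"][:,:,::-1]
    if crop: x,y,w,h=crop; im=im[y:y+h,x:x+w]
    im=cv2.resize(np.ascontiguousarray(im),None,fx=s,fy=s,interpolation=cv2.INTER_CUBIC)
    cv2.imwrite(f"pics/{name}.png",im);return f
E
python3 -c "
from h import *
delta([.4535,-.2175,.14],-.185)
shot('w1',s=1.5)"
```

```text
t 1.65 pos [ 0.4539 -0.218   0.1479] yaw -0.1963 w 0.0855 F [-0.93  0.65  0.17]
rot [-0.0021  0.0032 -0.0113] shift [-0.45 -0.44  7.9 ] rows 1
```

View pics/w1.png

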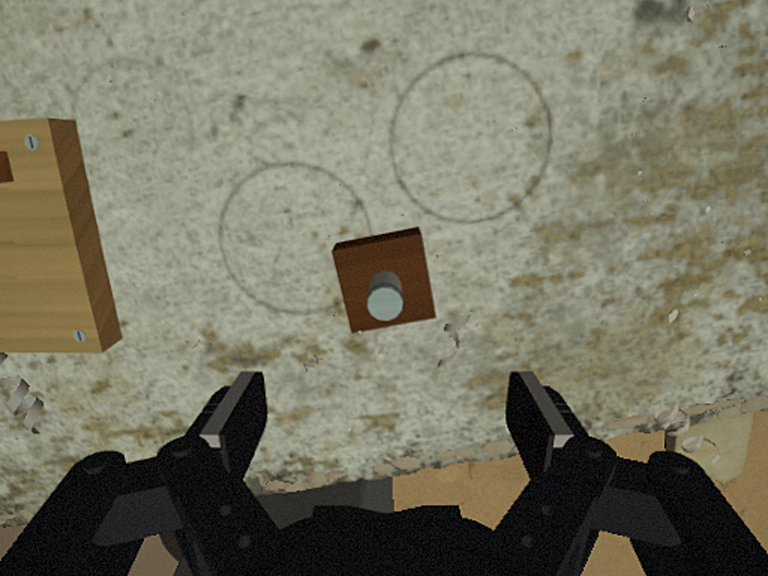

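```bash
python3 -c "
from h import *
f=pickle.load(open('pics/w1.pkl','rb'))
q=lambda x,y:uncrop([x,y],0,0,1.5)
print('top',rayz(f,q(385,302),.058),'base',rayz(f,q(385,279),.024))
T=[[-.028,.028,.024],[.028,.028,.024],[.028,-.028,.024],[-.028,-.028,.024]]
print(fit([(f,T,np.array([q(333,252),q(418,236),q(436,318),q(352,332)]))],[.454,-.217,0]))
"
```

```text
top [ 0.45561294 -0.21740996  0.058     ] base [ 0.45822583 -0.21778327  0.024     ]
(array([ 0.45369214, -0.21691228, -1.56856775]), array([[-1.34543197, -0.10437845],
       [ 2.33466732, -1.33121772],
       [ 0.23314643,  0.33883727],
       [-0.39798444,  1.40004988]]))
```

servo_tool([
  [[0, 0, 0, 1.0, -1, 20, 1], [0, 0, 0, 0, 0, 30, 1], [0, 0, 0, 0, 0, 20, 1], [0, 0, 0, 0, 0, 15, 1], [0, 0, 0, 0, 0, 0, 1]],
])

```text
time: 2.12
ee_pos: [0.4572, -0.2232, 0.0658]
tcp_rot: [3.121, -0.302, 0.007]
contact_force: [-1.3, 0.4, 0.4]
width: 0.0856
```

```bash
python3 -c "
from h import *
delta([.455,-.2172,.044],-.185)
shot('w2',s=1.5)"
```

```text
t 2.12 pos [ 0.4572 -0.2232  0.0658] yaw -0.1928 w 0.0856 F [-1.27  0.41  0.39]
rot [ 0.006  -0.0048 -0.0078] shift [-3.37 -5.59 21.78] rows 1
```

View pics/w2.png

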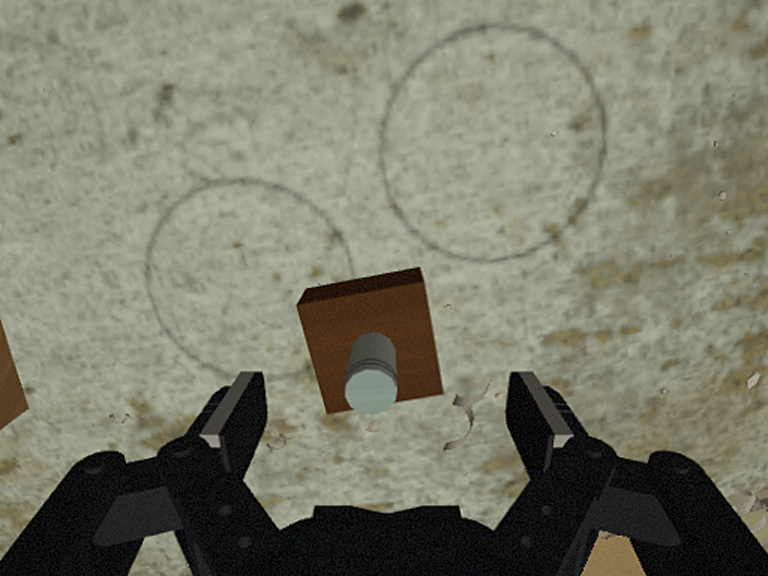

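```bash
python3 -c "
from h import *
f=pickle.load(open('pics/w2.pkl','rb'))
q=lambda x,y:uncrop([x,y],0,0,1.5)
print('top',rayz(f,q(371,391),.058))
"
```

```text
top [ 0.45540559 -0.21701499  0.058     ]
```

servo_tool([
  [[0, 0, 0, -2.5, -5.5, 10, 1], [0, 0, 0, 0, 0, 8, 1], [0, 0, 0, 0, 0, 0, 1]],
])

```text
time: 2.42
ee_pos: [0.4588, -0.2204, 0.0516]
tcp_rot: [3.116, -0.304, 0.019]
contact_force: [-0.6, 0.8, -0.2]
width: 0.0853
```

```bash
python3 -c "
from h import *
delta([.455,-.2172,.044],-.185)"
```

```text
t 2.42 pos [ 0.4588 -0.2204  0.0516] yaw -0.1942 w 0.0853 F [-0.6   0.83 -0.17]
rot [ 0.0099 -0.0129 -0.0093] shift [-4.42 -2.49  7.51] rows 1
```

servo_tool([
  [[0.01, -0.013, -0.01, -4.5, -2.5, 5, 1], [0, 0, 0, 0, 0, 0, 1], [0, 0, 0, 0, 0, 0, 1]],
])

```text
time: 2.67
ee_pos: [0.4556, -0.2176, 0.0476]
tcp_rot: [3.128, -0.287, 0.002]
contact_force: [0.7, -0.7, 0.5]
width: 0.0853
```

```bash
python3 -c "
from h import *
delta([.455,-.2172,.044],-.185)"
```

```text
t 2.67 pos [ 0.4556 -0.2176  0.0476] yaw -0.1828 w 0.0853 F [ 0.69 -0.66  0.45]
rot [ 0.0001 -0.0014  0.0022] shift [-0.68 -0.26  3.62] rows 1
```

Good; down 3 mm more and close.

servo_tool([
  [[0, 0, 0, -0.5, 0, 3.5, 1], [0, 0, 0, 0, 0, 0, 0.2], [0, 0, 0, 0, 0, 0, 0.1], [0, 0, 0, 0, 0, 0, 0.1], [0, 0, 0, 0, 0, 0, 0.1]],
])

```text
time: 3.08
ee_pos: [0.456, -0.2181, 0.045]
tcp_rot: [3.127, -0.286, 0.006]
contact_force: [-0.3, -0.8, 0.8]
width: 0.0382
```

servo_tool([
  [[0, 0, 0, 0, 0, 0, 0], [0, 0, 0, 0, 0, 0, 0], [0, 0, 0, 0, 0, 0, 0], [0, 0, 0, 0, 0, 0, 0], [0, 0, 0, 0, 0, 0, 0]],
])

```text
time: 3.5
ee_pos: [0.4563, -0.2178, 0.0454]
tcp_rot: [3.128, -0.286, 0.006]
contact_force: [0.2, -0.1, 0.1]
width: 0.0173
```

```bash
python3 -c "
from h import *
delta([.455,-.2172,.044],-.185)
shot('w3',s=1.5)"
```

```text
t 3.5 pos [ 0.4563 -0.2178  0.0454] yaw -0.1827 w 0.0173 F [ 0.17 -0.08  0.12]
rot [ 0.0006 -0.0038  0.0023] shift [-1.38 -0.4   1.35] rows 1
```

View pics/w3.png

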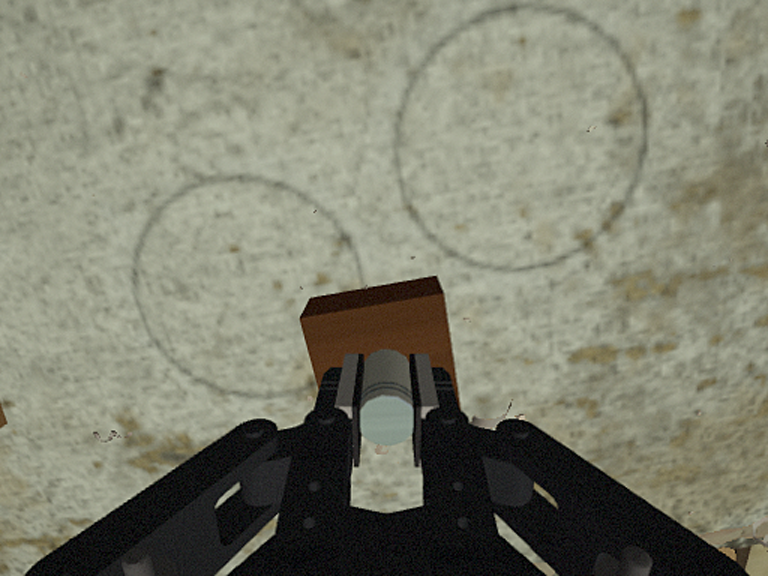

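servo_tool([
  [[0, 0, 0, 0, 0, -10, 0], [0, 0, 0, 0, 0, -20, 0], [0, 0, 0, 0, 0, -25, 0], [0, 0, 0, 0, 0, -15, 0], [0, 0, 0, 0, 0, 0, 0]],
])

```text
time: 3.97
ee_pos: [0.4545, -0.217, 0.1177]
tcp_rot: [-3.128, 0.287, 0.0]
contact_force: [0.0, -1.4, -0.8]
width: 0.0175
```

```bash
python3 -c "
from h import *
delta([.540,.05,.12],-.185)
shot('w4',s=1.5)"
```

```text
t 3.97 pos [ 0.4545 -0.217   0.1177] yaw -0.1828 w 0.0175 F [ 0.01 -1.41 -0.79]
rot [-0.0008  0.0003  0.0022] shift [  35.59 -278.06   -2.07] rows 8
```

View pics/w4.png

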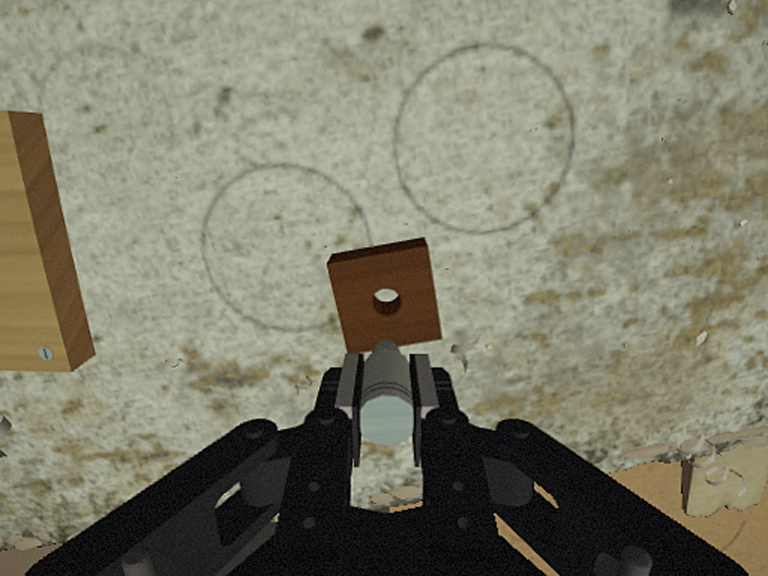

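```bash
python3 -c "
from h import *
f=pickle.load(open('pics/w4.pkl','rb'))
q=lambda x,y:uncrop([x,y],0,0,1.5)
print('hole',rayz(f,q(386,301),.024))
delta([.5648,.1354,.118],-.185)
im=cv2.imread('pics/w4.png');cv2.imwrite('pics/w4c.png',cv2.resize(im[270:330,340:440],None,fx=6,fy=6))
"
```

```text
hole [ 0.45554376 -0.21684761  0.024     ]
t 4.02 pos [ 0.4541 -0.2167  0.1167] yaw -0.1827 w 0.0172 F [ 0.44 -0.88 -0.13]
rot [-0.0012  0.001   0.0022] shift [  44.82 -366.38   -0.93] rows 10
```

View pics/w4c.png

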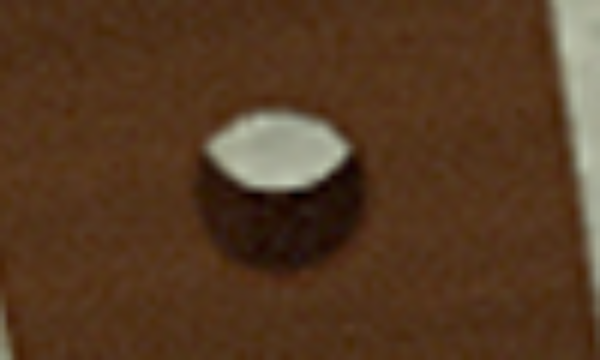

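servo_tool([
  [[0, 0, 0, 3, -20, 0, 0], [0, 0, 0, 5, -38, -2, 0], [0, 0, 0, 5, -38, 0, 0], [0, 0, 0, 5, -38, 0, 0], [0, 0, 0, 5, -38, 0, 0]],
])

```text
time: 4.43
ee_pos: [0.5073, -0.0535, 0.1161]
tcp_rot: [3.124, -0.308, -0.005]
contact_force: [0.5, -0.5, -1.8]
width: 0.017
```

```bash
python3 -c "
from h import *
delta([.5648,.1354,.118],-.185)
"
```

```text
t 4.43 pos [ 0.5073 -0.0535  0.1161] yaw -0.1964 w 0.017 F [ 0.53 -0.46 -1.78]
rot [ 0.003   0.0026 -0.0114] shift [  19.53 -196.53   -2.52] rows 5
```

servo_tool([
  [[0, 0, -0.01, 4, -38, 0, 0], [0, 0, 0, 4, -38, 0, 0], [0, 0, 0, 4, -38, 0, 0], [0, 0, 0, 4, -38, 0, 0], [0, 0, 0, 2, -20, 0, 0]],
])

```text
time: 4.85
ee_pos: [0.5546, 0.1228, 0.1092]
tcp_rot: [3.125, -0.29, -0.017]
contact_force: [-0.5, -1.1, -0.1]
width: 0.0172
```

servo_tool([
  [[0, 0, 0, 0, 0, 0, 0], [0, 0, 0, 0, 0, 0, 0]],
])

```text
time: 5.02
ee_pos: [0.5537, 0.1276, 0.1066]
tcp_rot: [3.126, -0.278, -0.022]
contact_force: [-0.1, 0.5, -1.4]
width: 0.017
```

```bash
python3 -c "
from h import *
delta([.5648,.1354,.118],-.185)
shot('w5',s=1.5)
"
```

```text
t 5.02 pos [0.5537 0.1276 0.1066] yaw -0.1777 w 0.017 F [-0.14  0.45 -1.44]
rot [0.004  0.0138 0.0074] shift [  9.42  -9.61 -11.55] rows 1
```

View pics/w5.png

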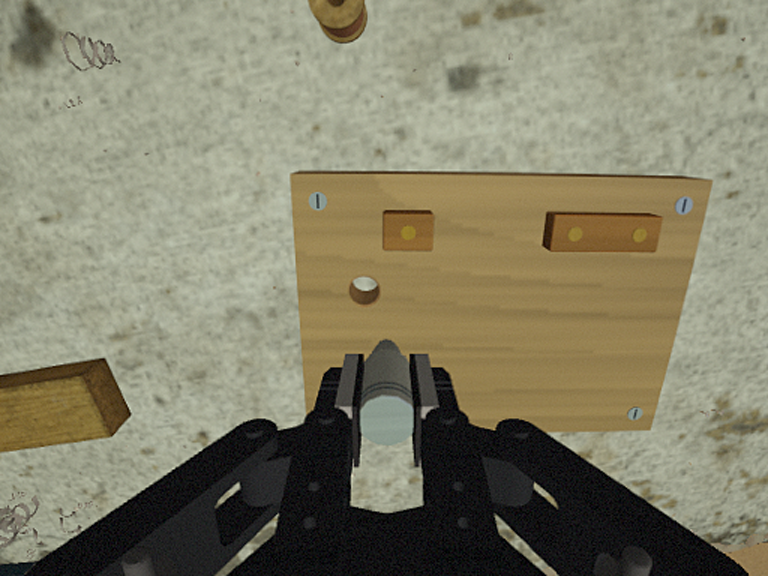

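```bash
python3 -c "
from h import *
f=pickle.load(open('pics/w5.pkl','rb'))
q=lambda x,y:uncrop([x,y],0,0,1.5)
print('hole',rayz(f,q(364,290),.024))
B=[[.075,.105,.024],[.075,-.105,.024],[-.075,-.105,.024],[.015,.07,.024]]
print(fit([(f,B,np.array([q(292,174),q(711,182),q(652,430),q(364,290)]))],[.537,.07,-.185]))
"
```

```text
hole [0.56571495 0.13704168 0.024     ]
(array([ 0.53710081,  0.07095056, -0.18549329]), array([[-0.87659929, -0.27145977],
       [ 2.61796912, -0.91631006],
       [-0.68579943,  0.90856464],
       [ 0.30858725,  1.12048665]]))
```

servo_tool([
  [[0.004, 0.014, 0.0, 9, -9, -8, 0], [0, 0, 0, 0, 0, 0, 0], [0, 0, 0, 0, 0, 0, 0]],
])

```text
time: 5.32
ee_pos: [0.5629, 0.1316, 0.113]
tcp_rot: [3.127, -0.286, -0.005]
contact_force: [0.1, -0.6, -0.6]
width: 0.017
```

```bash
python3 -c "
from h import *
delta([.5648,.1354,.112],-.185)
shot('w6',s=1.5)
"
```

```text
t 5.32 pos [0.5629 0.1316 0.113 ] yaw -0.1824 w 0.017 F [ 0.07 -0.62 -0.57]
rot [0.0016 0.003  0.0026] shift [ 1.13 -4.09  0.98] rows 1
```

View pics/w6.png

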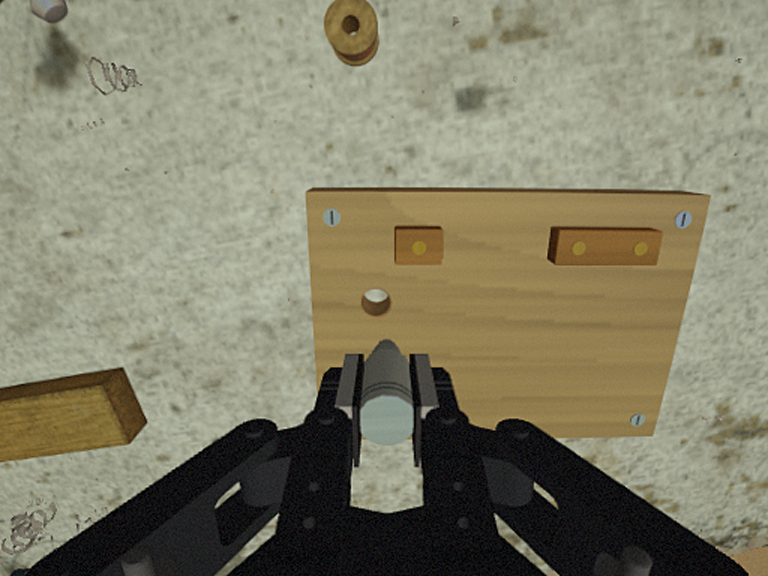

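```bash
python3 -c "
from h import *
f=pickle.load(open('pics/w6.pkl','rb'))
q=lambda x,y:uncrop([x,y],0,0,1.5)
print('hole',rayz(f,q(376,302),.024))
B=[[.075,.105,.024],[.075,-.105,.024],[-.075,-.105,.024],[.015,.07,.024]]
print(fit([(f,B,np.array([q(307,190),q(709,197),q(653,436),q(376,302)]))],[.537,.07,-.185]))
im=cv2.imread('pics/w6.png');cv2.imwrite('pics/w6c.png',cv2.resize(im[270:330,330:430],None,fx=6,fy=6))
delta([.5665,.136,.08],-.185)
"
```

```text
hole [0.56588165 0.13667817 0.024     ]
(array([ 0.53771877,  0.07086619, -0.18928753]), array([[-0.50542941,  0.03186284],
       [ 2.29093297, -0.61047037],
       [-0.40077153,  0.68892455],
       [-0.07852575,  0.3162801 ]]))
t 5.37 pos [0.5637 0.1316 0.1135] yaw -0.1826 w 0.017 F [ 0.23 -0.05 -0.55]
rot [0.001  0.0013 0.0024] shift [ 2.02 -4.91 33.53] rows 1
```

View pics/w6c.png

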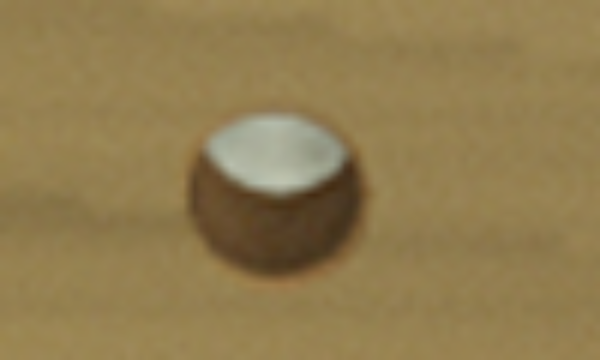

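servo_tool([
  [[0, 0, 0, 2.5, -4.5, 12, 0], [0, 0, 0, 0.5, 0, 15, 0], [0, 0, 0, 0, 0, 0, 0], [0, 0, 0, 0, 0, 0, 0]],
])

```text
time: 5.7
ee_pos: [0.5692, 0.1332, 0.0858]
tcp_rot: [3.127, -0.294, 0.003]
contact_force: [0.1, 0.3, -1.6]
width: 0.0173
```

```bash
python3 -c "
from h import *
delta([.5667,.1358,.072],-.185)
"
```

```text
t 5.7 pos [0.5692 0.1332 0.0858] yaw -0.1874 w 0.0173 F [ 0.13  0.31 -1.58]
rot [ 0.0002 -0.002  -0.0024] shift [-3.02 -2.12 13.84] rows 1
```

servo_tool([
  [[0, -0.002, 0, -3, -2, 12, 0], [0, 0, 0, 0, 0, 0, 0], [0, 0, 0, 0, 0, 0, 0]],
])

```text
time: 5.95
ee_pos: [0.5664, 0.1354, 0.0725]
tcp_rot: [3.127, -0.296, -0.001]
contact_force: [0.8, -1.5, 0.2]
width: 0.0169
```

```bash
python3 -c "
from h import *
delta([.5667,.1358,.045],-.185)
shot('w7',crop=(180,150,160,120),s=5)
"
```

```text
t 5.95 pos [0.5664 0.1354 0.0725] yaw -0.1886 w 0.0169 F [ 0.82 -1.52  0.16]
rot [ 0.0003  0.0007 -0.0036] shift [ 0.24 -0.45 27.52] rows 1
```

View pics/w7.png

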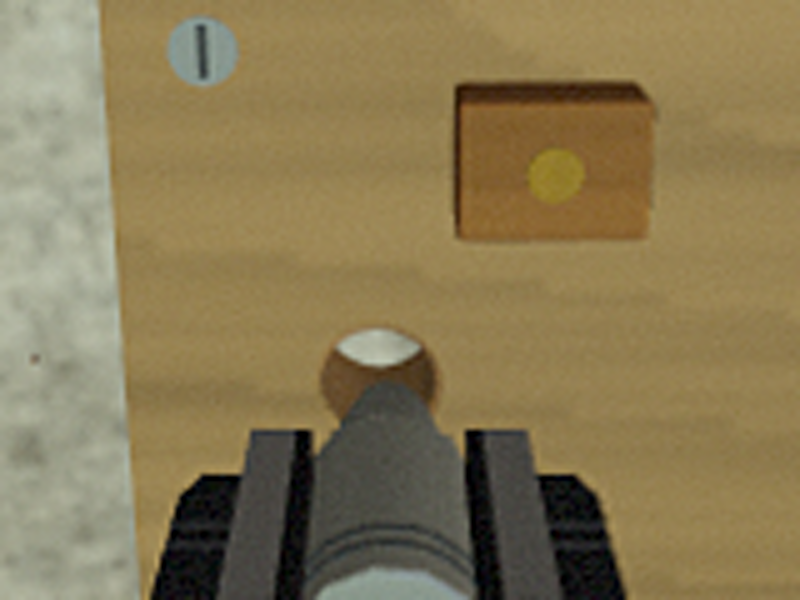

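servo_tool([
  [[0, 0, 0, 0.3, -1.2, 8, 0], [0, 0, 0, 0, 0, 4, 0], [0, 0, 0, 0, 0, 0, 0]],
])

```text
time: 6.25
ee_pos: [0.5668, 0.1369, 0.0599]
tcp_rot: [3.128, -0.295, -0.001]
contact_force: [-0.4, 1.4, -1.2]
width: 0.0172
```

```bash
python3 -c "
from h import *
delta([.5667,.1364,.045],-.185)
"
```

```text
t 6.25 pos [0.5668 0.1369 0.0599] yaw -0.1883 w 0.0172 F [-0.39  1.4  -1.19]
rot [ 0.0001  0.0004 -0.0033] shift [-0.04  0.48 14.89] rows 1
```

servo_tool([
  [[0, 0, 0, 0, 0.3, 5, 0], [0, 0, 0, 0, 0, 4, 0], [0, 0, 0, 0, 0, 3, 0], [0, 0, 0, 0, 0, 0, 0]],
])

```text
time: 6.58
ee_pos: [0.5669, 0.1367, 0.0467]
tcp_rot: [3.128, -0.295, -0.0]
contact_force: [0.5, -0.0, -0.4]
width: 0.017
```

```bash
python3 -c "
from h import *
delta([.5667,.1364,.045],-.185)
"
```

```text
t 6.58 pos [0.5669 0.1367 0.0467] yaw -0.1881 w 0.017 F [ 0.48 -0.04 -0.44]
rot [ 0.0001  0.0002 -0.0031] shift [-0.17  0.3   1.67] rows 1
```

servo_tool([
  [[0, 0, 0, 0, 0, 2, 0], [0, 0, 0, 0, 0, 1, 0], [0, 0, 0, 0, 0, 0, 0]],
])

```text
time: 6.83
ee_pos: [0.5677, 0.1368, 0.0458]
tcp_rot: [3.128, -0.295, -0.0]
contact_force: [0.3, -0.9, -1.2]
width: 0.017
```

servo_tool([
  [[0, 0, 0, 0, 0, 0, 0.35], [0, 0, 0, 0, 0, 0, 0.4], [0, 0, 0, 0, 0, 0, 0.5], [0, 0, 0, 0, 0, 0, 0.6], [0, 0, 0, 0, 0, 0, 0.7]],
])

```text
time: 7.25
ee_pos: [0.569, 0.1368, 0.0466]
tcp_rot: [-3.127, 0.295, -0.004]
contact_force: [-0.3, 0.5, 0.3]
width: 0.0594
```

```bash
python3 -c "
from h import *
delta([.5667,.1364,.045],-.185)
shot('w8',s=1.5)
"
```

```text
t 7.25 pos [0.569  0.1368 0.0466] yaw -0.188 w 0.0594 F [-0.27  0.51  0.29]
rot [-0.0007 -0.0028 -0.003 ] shift [-2.19  0.87  1.55] rows 1
```

View pics/w8.png

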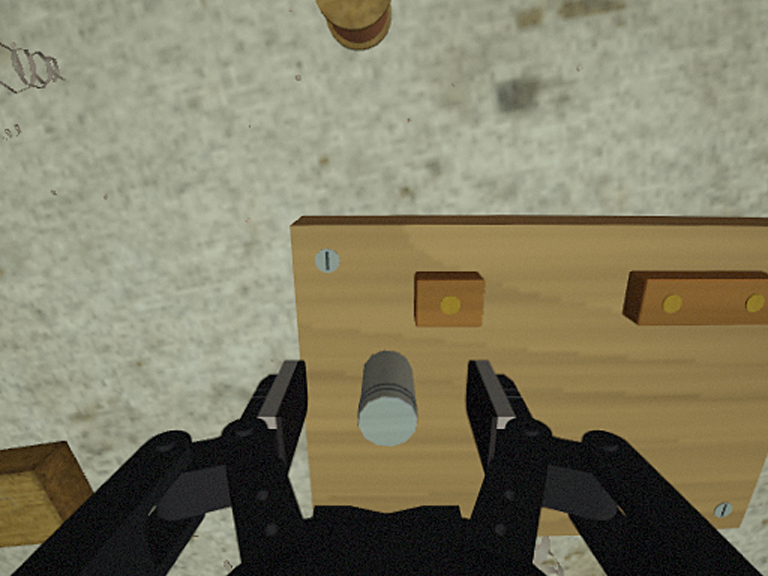

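servo_tool([
  [[0, 0, 0, 0, 0, -10, 0.8], [0, 0, 0, 0, 0, -25, 1], [0, 0, 0, 0, 0, -35, 1], [0, 0, 0, 0, 0, -35, 1], [0, 0, 0, 0, 0, -10, 1]],
])

```text
time: 7.72
ee_pos: [0.5641, 0.1362, 0.1617]
tcp_rot: [3.125, -0.295, -0.016]
contact_force: [0.9, 1.2, 0.7]
width: 0.0849
```

```bash
python3 -c "
from h import *
delta([.5207,.28,.16],1.585)
f=shot('w9',s=1.5)
"
```

```text
t 7.72 pos [0.5641 0.1362 0.1617] yaw -0.1882 w 0.0849 F [0.85 1.24 0.71]
rot [-0.0067  0.0103 -1.7732] shift [ -69.55 -133.1     1.93] rows 15
```

View pics/w9.png

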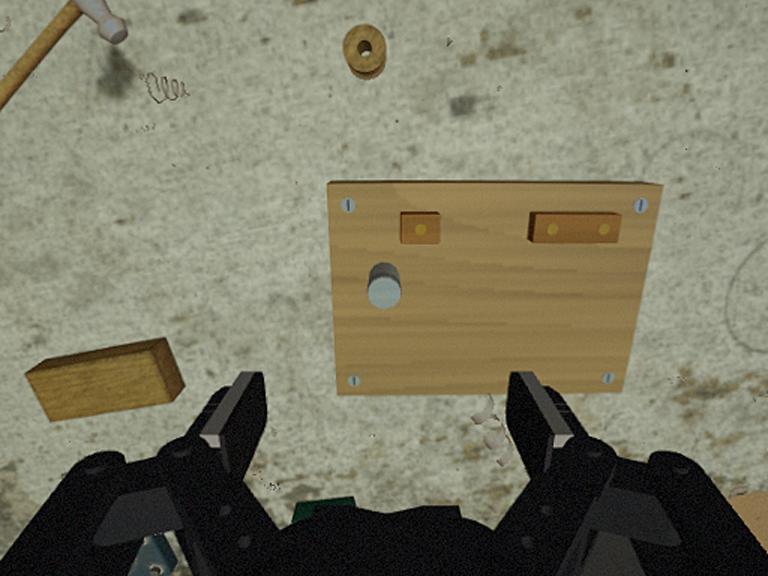

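```bash
python3 -c "
from h import *
f=pickle.load(open('pics/w9.pkl','rb'))
q=lambda x,y:uncrop([x,y],0,0,1.5)
print('pin top',rayz(f,q(384,291.5),.058),'if unseated +5',rayz(f,q(384,291.5),.064))
B=[[.075,.105,.024],[.075,-.105,.024],[-.075,-.105,.024],[-.075,.105,.024]]
p,r=fit([(f,B,np.array([q(328,183),q(661,187),q(624,391.5),q(337,395)]))],[.537,.07,-.185]);print(p,r)
print(body(p,[[.015,.07,.058],[.0175,.0075,.048]]))
F=[[.04,.06,.036],[.04,.036,.036],[.04,-.021,.036],[.04,-.075,.036]]
print(proj(f,body(p,F))*1.5)
im=cv2.imread('pics/w9.png');cv2.imwrite('pics/w9c.png',cv2.resize(im[320:440,10:200],None,fx=4,fy=4))
"
```

```text
pin top [0.56654353 0.13681471 0.058     ] if unseated +5 [0.56861129 0.13641228 0.064     ]
[ 0.53691801  0.07049697 -0.18607096] [[-0.30397706  0.27174488]
 [ 2.16223883 -1.25504927]
 [-1.54527941  0.75783172]
 [ 0.16872208  0.17382375]]
[[0.56460903 0.13651369 0.058     ]
 [0.55550343 0.07463003 0.048     ]]
[[401.14384838 243.4029484 ]
 [440.45906097 243.34565879]
 [532.98031579 243.37363286]
 [618.53022246 243.61476337]]
```

servo_tool([
  [[0, 0, -0.1, 0, -20, 0, 1], [0, 0, -0.12, 0, -30, 0, 1], [0, 0, -0.12, 0, -30, 0, 1], [0, 0, -0.12, 0, -30, 0, 1], [0, 0, -0.12, 0, -10, 0, 1]],
])

```text
time: 8.18
ee_pos: [0.5635, 0.2555, 0.1624]
tcp_rot: [3.076, 0.638, -0.009]
contact_force: [-0.0, -0.3, -0.5]
width: 0.0857
```

servo_tool([
  [[0, 0, -0.12, 0, 0, 0, 1], [0, 0, -0.12, 0, 0, 0, 1], [0, 0, -0.12, 0, 0, 0, 1], [0, 0, -0.12, 0, 0, 0, 1], [0, 0, -0.12, 0, 0, 0, 1]],
])

```text
time: 8.6
ee_pos: [0.5581, 0.2595, 0.1552]
tcp_rot: [-2.729, -1.549, 0.024]
contact_force: [-0.4, -0.1, -0.6]
width: 0.0853
```

```bash
python3 -c "
from h import *
delta([.5207,.28,.16],1.585)
"
```

```text
t 8.6 pos [0.5581 0.2595 0.1552] yaw 1.0324 w 0.0853 F [-0.42 -0.14 -0.62]
rot [-0.0137  0.0077 -0.5526] shift [ -1.63 -42.63  -4.31] rows 5
```

servo_tool([
  [[0, 0, -0.11, 0, -8, 0, 1], [0, 0, -0.11, 0, -8, 0, 1], [0, 0, -0.11, 0, -8, 0, 1], [0, 0, -0.11, 0, -6, 0, 1], [0, 0, -0.08, 0, -6, 0, 1]],
])

```text
time: 9.02
ee_pos: [0.5201, 0.2696, 0.1483]
tcp_rot: [-2.203, -2.223, 0.035]
contact_force: [-0.4, 0.1, -0.3]
width: 0.0856
```

servo_tool([
  [[0, 0, 0, 0, 0, 0, 1], [0, 0, 0, 0, 0, 0, 1]],
])

```text
time: 9.18
ee_pos: [0.5174, 0.2692, 0.1456]
tcp_rot: [-2.201, -2.222, 0.042]
contact_force: [0.8, 0.0, 0.4]
width: 0.0854
```

```bash
python3 -c "
from h import *
delta([.5207,.36,.16],1.585)
shot('w10',s=1.5)
"
```

```text
t 9.18 pos [0.5174 0.2692 0.1456] yaw 1.5805 w 0.0854 F [0.83 0.03 0.44]
rot [-0.029   0.0088 -0.0046] shift [ 90.59   3.77 -15.27] rows 3
```

View pics/w10.png

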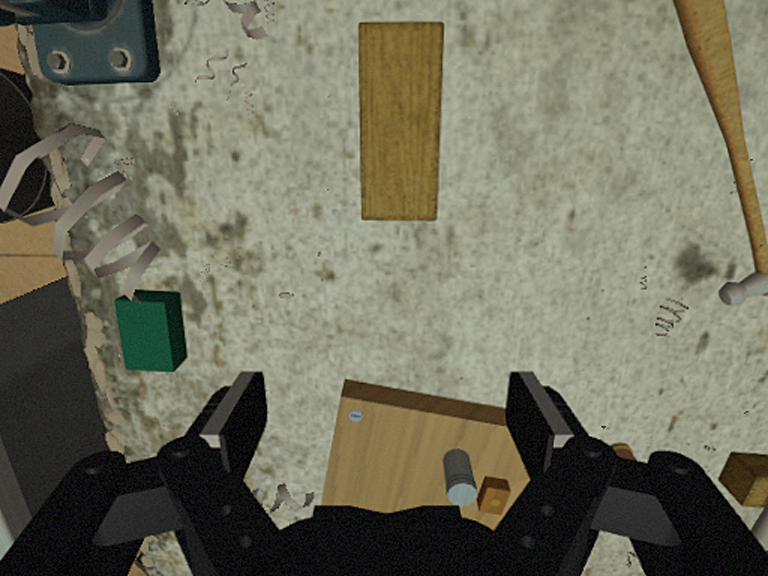

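```bash
python3 -c "
from h import *
f=pickle.load(open('pics/w10.pkl','rb'))
q=lambda x,y:uncrop([x,y],0,0,1.5)
W=[[-.0225,.0525,.024],[.0225,.0525,.024],[.0225,-.0525,.024],[-.0225,-.0525,.024]]
print(fit([(f,W,np.array([q(359,22),q(444,23),q(437,219),q(361,219)]))],[.52,.36,0]))
"
```

```text
(array([0.52074226, 0.3617416 , 0.00568715]), array([[-0.5390031 , -0.6224242 ],
       [ 0.6194928 , -1.3329491 ],
       [ 0.06034823,  1.9586309 ],
       [-0.14247992,  1.45739833]]))
```

servo_tool([
  [[-0.028, 0.008, 0, 15, 1, 0, 1], [0, 0, 0, 30, 2, 0, 1], [0, 0, 0, 30, 1, 0, 1], [0, 0, 0, 10, 0, 0, 1], [0, 0, 0, 0, 0, 0, 1]],
])

```text
time: 9.65
ee_pos: [0.5223, 0.3546, 0.1429]
tcp_rot: [2.225, 2.217, -0.005]
contact_force: [-0.6, -0.1, 0.0]
width: 0.0854
```

```bash
python3 -c "
from h import *
delta([.5207,.36,.14],1.585)
shot('w11',s=1.5)
"
```

```text
t 9.65 pos [0.5223 0.3546 0.1429] yaw 1.5671 w 0.0854 F [-0.59 -0.15  0.04]
rot [-0.0017  0.0025 -0.0179] shift [ 5.4  -1.58  2.86] rows 1
```

View pics/w11.png

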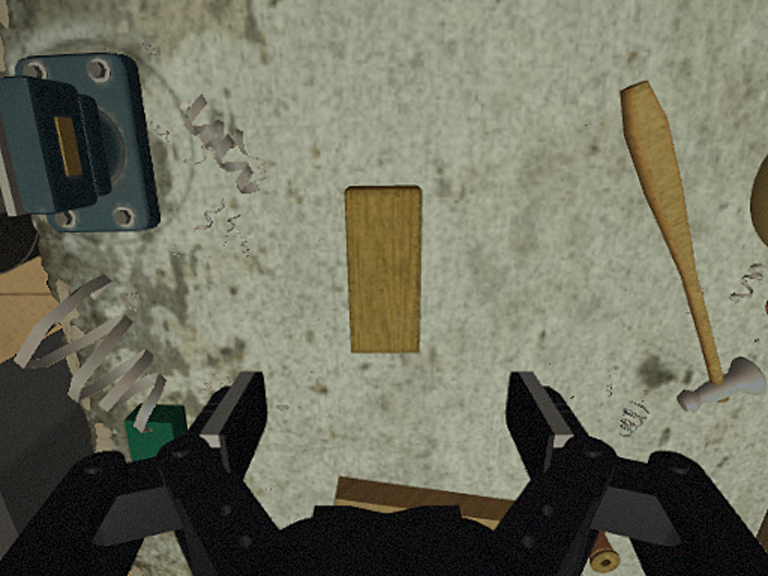

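```bash
python3 -c "
from h import *
f=pickle.load(open('pics/w11.pkl','rb'))
q=lambda x,y:uncrop([x,y],0,0,1.5)
W=[[-.0225,.0525,.024],[.0225,.0525,.024],[.0225,-.0525,.024],[-.0225,-.0525,.024]]
print(fit([(f,W,np.array([q(345,190),q(422,190),q(419,352),q(351,352)]))],[.52,.36,0]))
"
```

```text
(array([0.52101122, 0.36203162, 0.00374405]), array([[-0.57669432, -0.60951699],
       [ 0.63134333, -0.97230514],
       [ 0.39404372,  1.30712368],
       [-0.44680673,  1.54595278]]))
```

servo_tool([
  [[0, 0, -0.008, 7, 0.5, 20, 1], [0, 0, 0, 0, 0, 35, 1], [0, 0, 0, 0, 0, 25, 1], [0, 0, 0, 0, 0, 10, 1], [0, 0, 0, 0, 0, 0, 1]],
])

```text
time: 10.12
ee_pos: [0.5267, 0.3567, 0.0528]
tcp_rot: [2.218, 2.217, 0.0]
contact_force: [-0.3, -0.4, 0.1]
width: 0.0854
```

```bash
python3 -c "
from h import *
delta([.521,.362,.018],1.575)
"
```

```text
t 10.12 pos [0.5267 0.3567 0.0528] yaw 1.5704 w 0.0854 F [-0.29 -0.43  0.11]
rot [ 0.0039  0.0037 -0.0046] shift [ 5.44 -5.82 34.72] rows 1
```

servo_tool([
  [[0.004, 0.004, -0.004, 5.5, -6, 12, 1], [0, 0, 0, 0, 0, 10, 1], [0, 0, 0, 0, 0, 0, 1], [0, 0, 0, 0, 0, 0, 1]],
])

```text
time: 10.45
ee_pos: [0.5219, 0.361, 0.0311]
tcp_rot: [2.22, 2.222, 0.003]
contact_force: [-0.2, 0.0, 0.7]
width: 0.0852
```

```bash
python3 -c "
from h import *
delta([.521,.362,.018],1.575)
shot('w12',s=1.5)
"
```

```text
t 10.45 pos [0.5219 0.361  0.0311] yaw 1.5718 w 0.0852 F [-0.16  0.03  0.73]
rot [ 0.0013 -0.001  -0.0032] shift [ 0.95 -0.88 13.13] rows 1
```

View pics/w12.png

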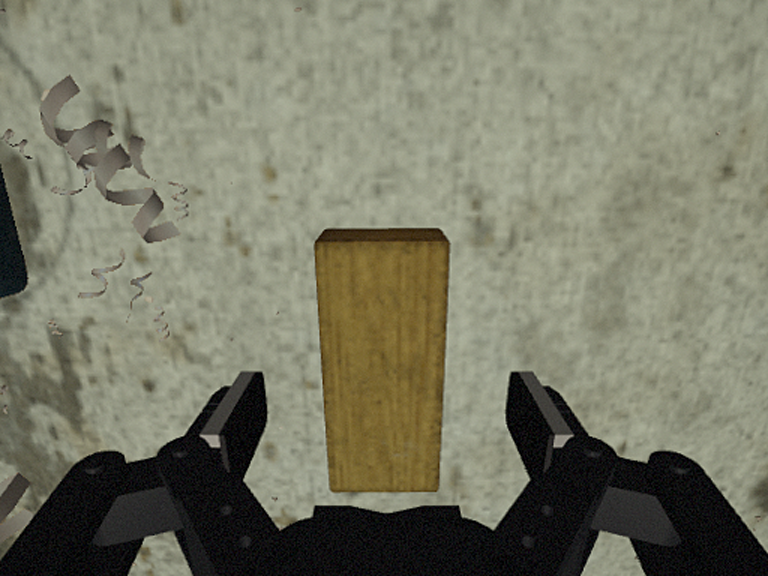

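```bash
python3 -c "
from h import *
f=pickle.load(open('pics/w12.pkl','rb'))
q=lambda x,y:uncrop([x,y],0,0,1.5)
W=[[-.0225,.0525,.024],[.0225,.0525,.024],[.0225,-.0525,.024],[-.0225,-.0525,.024]]
print(fit([(f,W,np.array([q(316,240),q(449,240),q(439,491),q(329,491)]))],[.52,.36,0]))
"
```

```text
(array([0.52095266, 0.36271646, 0.00374396]), array([[-1.74684534, -0.46278886],
       [ 2.02679754, -0.68607689],
       [ 0.08520458,  1.65608858],
       [-0.12189259,  1.81427078]]))
```

servo_tool([
  [[0, 0, 0, 1, -0.5, 8, 1], [0, 0, 0, 0, 0, 5, 1], [0, 0, 0, 0, 0, 0, 1], [0, 0, 0, 0, 0, 0, 1]],
])

```text
time: 10.83
ee_pos: [0.5236, 0.3636, 0.0201]
tcp_rot: [2.218, 2.222, 0.011]
contact_force: [0.2, 0.3, -0.5]
width: 0.0854
```

```bash
python3 -c "
from h import *
delta([.521,.362,.018],1.575)
"
```

```text
t 10.83 pos [0.5236 0.3636 0.0201] yaw 1.5723 w 0.0854 F [ 0.22  0.29 -0.53]
rot [ 0.0066 -0.0037 -0.0028] shift [-1.56 -2.63  2.09] rows 1
```

Close on the block.

servo_tool([
  [[0.006, -0.004, -0.003, -1, -2.5, 2, 1], [0, 0, 0, 0, 0, 0, 0.5], [0, 0, 0, 0, 0, 0, 0.3], [0, 0, 0, 0, 0, 0, 0.3], [0, 0, 0, 0, 0, 0, 0.3]],
])

```text
time: 11.25
ee_pos: [0.522, 0.3631, 0.0194]
tcp_rot: [2.215, 2.226, 0.003]
contact_force: [-0.6, -0.1, -1.6]
width: 0.0438
```

servo_tool([
  [[0, 0, 0, 0, 0, 0, 0.3], [0, 0, 0, 0, 0, 0, 0.3], [0, 0, 0, 0, 0, 0, 0.3]],
])

```text
time: 11.5
ee_pos: [0.522, 0.3631, 0.0194]
tcp_rot: [2.215, 2.226, 0.003]
contact_force: [-0.1, -0.1, -0.3]
width: 0.0436
```

```bash
python3 -c "
from h import *
delta([.521,.362,.018],1.575)
shot('w13',s=1.5)
"
```

```text
t 11.5 pos [0.522  0.3631 0.0194] yaw 1.5758 w 0.0436 F [-0.05 -0.08 -0.27]
rot [ 0.0023 -0.0004  0.0008] shift [-1.09 -0.99  1.44] rows 1
```

View pics/w13.png

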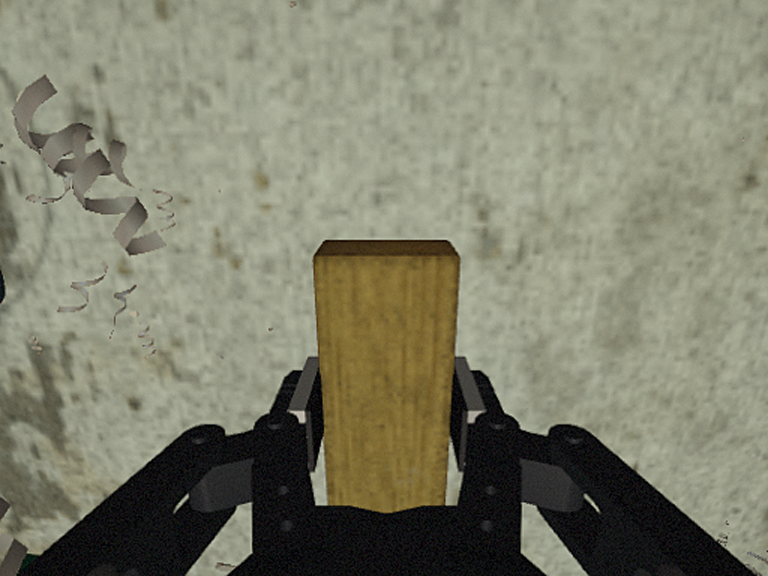

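servo_tool([
  [[0, 0, 0, 0, 0, -10, 0.3], [0, 0, 0, 0, 0, -25, 0.3], [0, 0, 0, 0, 0, -35, 0.3], [0, 0, 0, 0, 0, -25, 0.3], [0, 0, 0, 0, 0, 0, 0.3]],
])

```text
time: 11.97
ee_pos: [0.5181, 0.361, 0.1148]
tcp_rot: [-2.215, -2.225, 0.014]
contact_force: [0.6, 0.3, -0.2]
width: 0.0437
```

```bash
python3 -c "
from h import *
delta([.5454,.0647,.12],1.385)
shot('w14',s=1.5)
"
```

```text
t 11.97 pos [0.5181 0.361  0.1148] yaw 1.5757 w 0.0437 F [ 0.64  0.34 -0.18]
rot [-0.0073  0.0057  0.1906] shift [-296.5    25.79   -3.91] rows 8
```

View pics/w14.png

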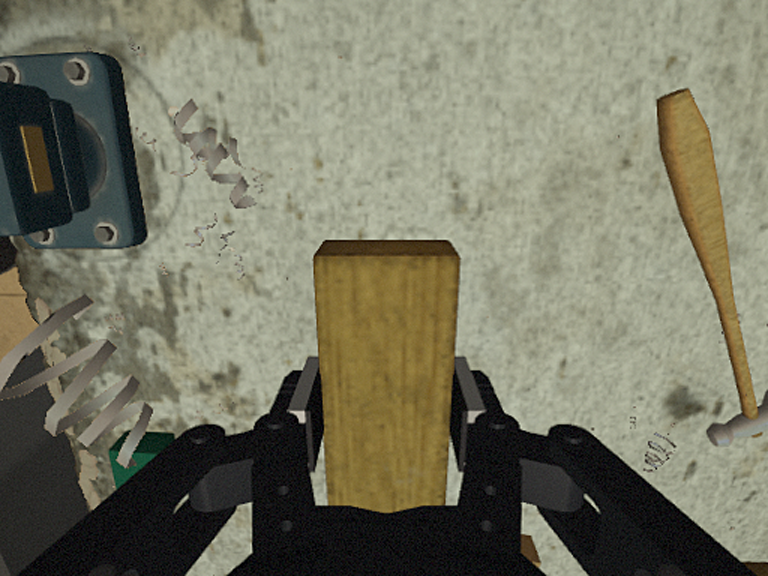

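servo_tool([
  [[-0.007, 0.006, 0, -20, 2, -8, 0.3], [0, 0, 0, -36, 3, -3, 0.3], [0, 0, 0, -36, 3, -2, 0.3], [0, 0, 0, -36, 3, -2, 0.3], [0, 0, 0, -36, 3, 0, 0.3]],
])

```text
time: 12.43
ee_pos: [0.529, 0.198, 0.1237]
tcp_rot: [-2.199, -2.236, 0.004]
contact_force: [1.0, 0.1, -1.4]
width: 0.0438
```

```bash
python3 -c "
from h import *
delta([.5454,.0647,.12],1.385)
"
```

```text
t 12.43 pos [0.529  0.198  0.1237] yaw 1.5875 w 0.0438 F [ 0.98  0.14 -1.36]
rot [-0.0064 -0.0017  0.2025] shift [-133.53   14.22    3.28] rows 4
```

servo_tool([
  [[-0.006, 0, 0.05, -34, 3, 0, 0.3], [0, 0, 0.05, -34, 4, -1, 0.3], [0, 0, 0.05, -30, 6, 0, 0.3], [0, 0, 0.05, -20, 5, 0, 0.3], [0, 0, 0, 0, 0, 0, 0.3]],
])

```text
time: 12.85
ee_pos: [0.5347, 0.0667, 0.1164]
tcp_rot: [-2.425, -1.987, 0.017]
contact_force: [0.5, -0.2, -1.4]
width: 0.0435
```

```bash
python3 -c "
from h import *
delta([.5454,.0647,.12],1.385)
"
```

```text
t 12.85 pos [0.5347 0.0667 0.1164] yaw 1.373 w 0.0435 F [ 0.45 -0.23 -1.4 ]
rot [-0.0123  0.0042 -0.0121] shift [ 0.11 10.88 -3.78] rows 1
```

servo_tool([
  [[-0.012, 0.004, -0.01, 0, 10, 10, 0.3], [0, 0, 0, 0, 0, 15, 0.3], [0, 0, 0, 0, 0, 8, 0.3], [0, 0, 0, 0, 0, 0, 0.3]],
])

```text
time: 13.18
ee_pos: [0.5411, 0.0636, 0.0778]
tcp_rot: [-2.419, -1.997, 0.007]
contact_force: [-0.9, 0.3, -0.5]
width: 0.0439
```

```bash
python3 -c "
from h import *
delta([.5454,.0647,.08],1.385)
shot('w15',s=1.5)
"
```

```text
t 13.18 pos [0.5411 0.0636 0.0778] yaw 1.3802 w 0.0439 F [-0.92  0.3  -0.49]
rot [-0.0071  0.     -0.0048] shift [ 1.88  3.96 -2.27] rows 1
```

View pics/w15.png

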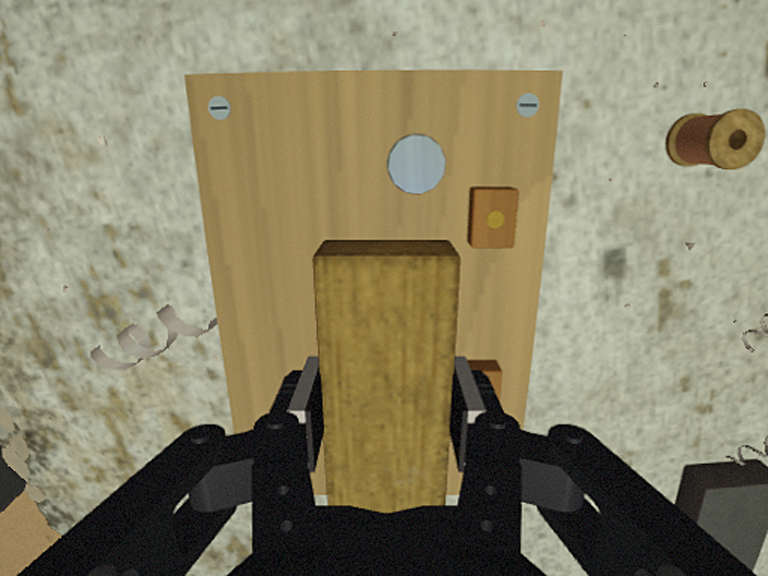

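```bash
python3 -c "
from h import *
delta([.5461,.0682,.055],1.385)
"
```

```text
t 13.23 pos [0.5409 0.0638 0.078 ] yaw 1.3805 w 0.0438 F [-0.6   0.13 -0.98]
rot [-0.0076  0.0001 -0.0045] shift [ 5.32  4.47 22.99] rows 1
```

servo_tool([
  [[-0.007, 0, -0.005, 5, 4, 8, 0.3], [0, 0, 0, 0, 0, 8, 0.3], [0, 0, 0, 0, 0, 0, 0.3], [0, 0, 0, 0, 0, 0, 0.3]],
])

```text
time: 13.57
ee_pos: [0.5461, 0.0705, 0.0607]
tcp_rot: [-2.414, -2.011, -0.001]
contact_force: [1.3, 0.1, -0.9]
width: 0.0434
```

```bash
python3 -c "
from h import *
delta([.5461,.0682,.0434],1.385)
"
```

```text
t 13.57 pos [0.5461 0.0705 0.0607] yaw 1.3891 w 0.0434 F [ 1.3   0.08 -0.92]
rot [ 0.0003 -0.0005  0.0041] shift [-2.24  0.37 17.34] rows 1
```

servo_tool([
  [[0, 0, 0.004, -2, 0, 6, 0.3], [0, 0, 0, 0, 0, 6, 0.3], [0, 0, 0, 0, 0, 2, 0.3], [0, 0, 0, 0, 0, 0, 0.3]],
])

```text
time: 13.9
ee_pos: [0.5465, 0.0689, 0.0463]
tcp_rot: [2.416, 2.006, 0.003]
contact_force: [-0.4, 0.4, -1.1]
width: 0.0434
```

```bash
python3 -c "
from h import *
delta([.5461,.0682,.0434],1.385)
"
```

```text
t 13.9 pos [0.5465 0.0689 0.0463] yaw 1.3858 w 0.0434 F [-0.37  0.4  -1.13]
rot [ 0.0021 -0.0008  0.0008] shift [-0.74 -0.28  2.91] rows 1
```

servo_tool([
  [[0.002, 0, 0, 0, 0, 2, 0.3], [0, 0, 0, 0, 0, 2, 0.3], [0, 0, 0, 0, 0, 1, 0.3]],
])

```text
time: 14.15
ee_pos: [0.5469, 0.0687, 0.0428]
tcp_rot: [-2.417, -2.006, 0.0]
contact_force: [-5.5, 1.0, 9.0]
width: 0.0435
```

```bash
python3 -c "
from h import *
delta([.5461,.0682,.0434],1.385)
shot('w16',s=1.5);shot('s16','side',crop=(200,140,130,100),s=6)
"
```

```text
t 14.15 pos [0.5469 0.0687 0.0428] yaw 1.3856 w 0.0435 F [-5.53  1.02  9.04]
rot [-0.0008 -0.0007  0.0006] shift [-0.67 -0.69 -0.55] rows 1
```

View pics/w16.png

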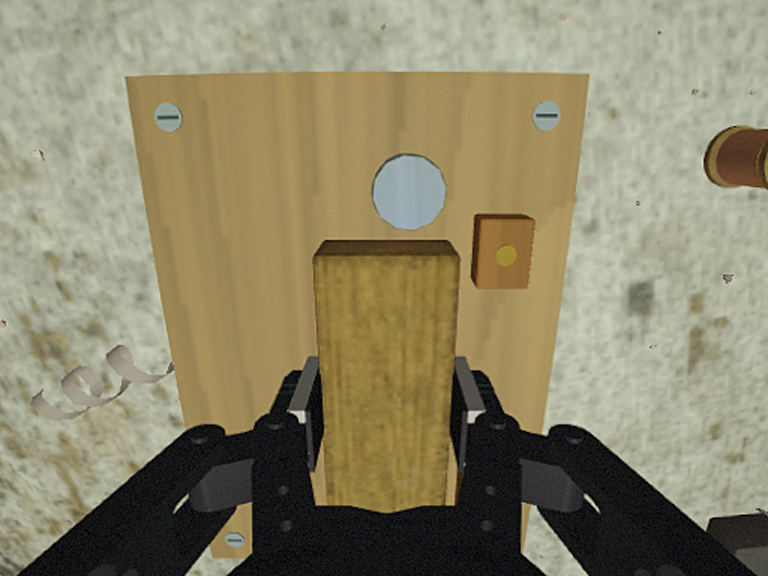

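View pics/s16.png

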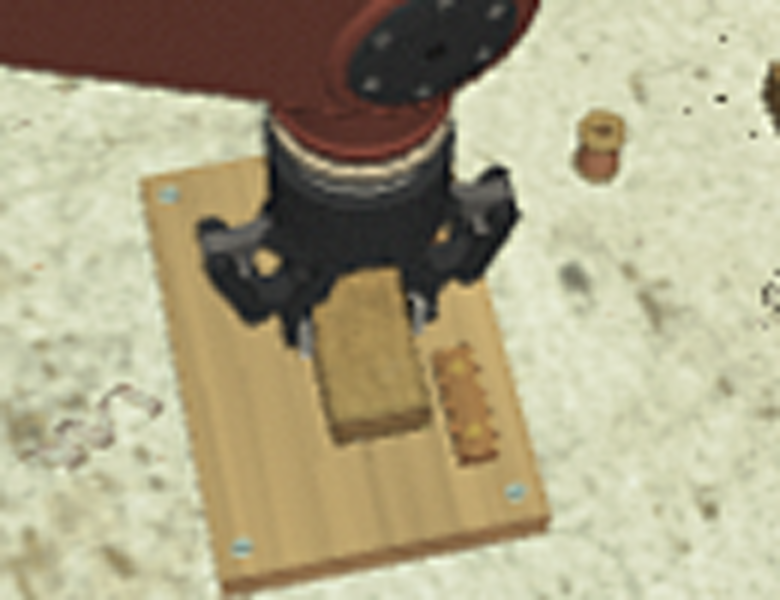

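servo_tool([
  [[0, 0, 0, 3, 3, -0.5, 0.3], [0, 0, 0, 2, 2, 0, 0.3], [0, 0, 0, 0, 0, 0, 0.3]],
])

```text
time: 14.5
ee_pos: [0.554, 0.0728, 0.0444]
tcp_rot: [2.417, 2.006, 0.003]
contact_force: [-0.1, 0.8, -1.1]
width: 0.0435
```

```bash
python3 -c "
from h import *
delta([.5555,.075,.0434],1.385)
"
```

```text
t 14.5 pos [0.554  0.0728 0.0444] yaw 1.3851 w 0.0435 F [-0.14  0.75 -1.12]
rot [ 0.0016 -0.0011  0.0001] shift [2.41 1.02 1.  ] rows 1
```

servo_tool([
  [[0.0015, -0.001, 0, 1, 2, 0.8, 0.3], [0, 0, 0, 1, 2, 0.3, 0.3], [0, 0, 0, 0, 1, 0, 0.3]],
])

```text
time: 14.75
ee_pos: [0.5559, 0.0737, 0.0431]
tcp_rot: [-2.412, -2.004, 0.015]
contact_force: [-3.6, 1.7, 5.2]
width: 0.0437
```

```bash
cat >> h.py <<'E'
def force(n=1):
    from workcell import monitor
    st=monitor.get_state();F=st["contact_force"];t=-.186;c,s=np.cos(t),np.sin(t)
    print("board F x,y,z",(c*F[0]+s*F[1]).round(2),(-s*F[0]+c*F[1]).round(2),F[2].round(2),"M",st["wrist_torque"].round(2))
    d=st["ee_pos"]-[.5370,.0705,0];print("tcp in board",((c*d[0]+s*d[1])*1e3).round(2),((-s*d[0]+c*d[1])*1e3).round(2))
E
python3 -c "
from h import *
delta([.5555,.075,.0434],1.385);force()
"
```

```text
t 14.75 pos [0.5559 0.0737 0.0431] yaw 1.3866 w 0.0437 F [-3.59  1.66  5.24]
rot [-0.0106  0.0033  0.0016] shift [ 1.21 -0.66 -0.3 ] rows 1
board F x,y,z -3.83 0.96 5.24 M [ 0.29  0.39 -0.01]
tcp in board 18.01 6.63
```

servo_tool([
  [[-0.008, 0.003, 0, 2, 0.2, 0, 0.3], [0, 0, 0, 2, 0.2, 0, 0.3], [0, 0, 0, 2, 0.2, 0, 0.3]],
])

```text
time: 15.0
ee_pos: [0.5565, 0.0775, 0.043]
tcp_rot: [-2.415, -2.009, 0.012]
contact_force: [-4.5, -8.5, 5.4]
width: 0.0439
```

```bash
python3 -c "
from h import *
delta([.5555,.075,.0434],1.385);force()
"
```

```text
t 15.0 pos [0.5565 0.0775 0.043 ] yaw 1.3877 w 0.0439 F [-4.54 -8.49  5.39]
rot [-0.0056  0.0054  0.0027] shift [-2.69 -0.53 -0.41] rows 1
board F x,y,z -2.89 -9.18 5.39 M [-1.17  0.59  0.05]
tcp in board 17.87 10.53
```

```bash
python3 -c "
from h import *
shot('w17',s=1.5);shot('s17','side',crop=(200,140,130,100),s=6);force()
"
```

```text
board F x,y,z -1.8 -5.19 3.05 M [-0.67  0.58  0.02]
tcp in board 17.84 10.54
```

View pics/w17.png

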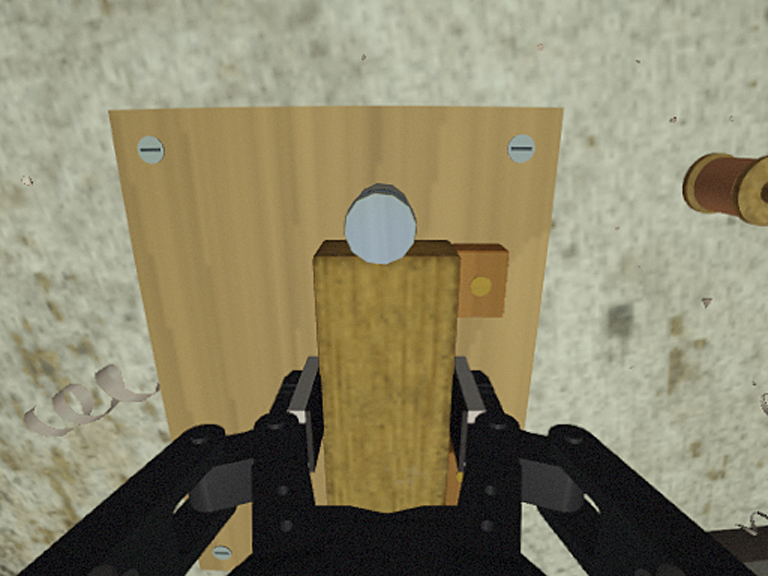

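View pics/s17.png

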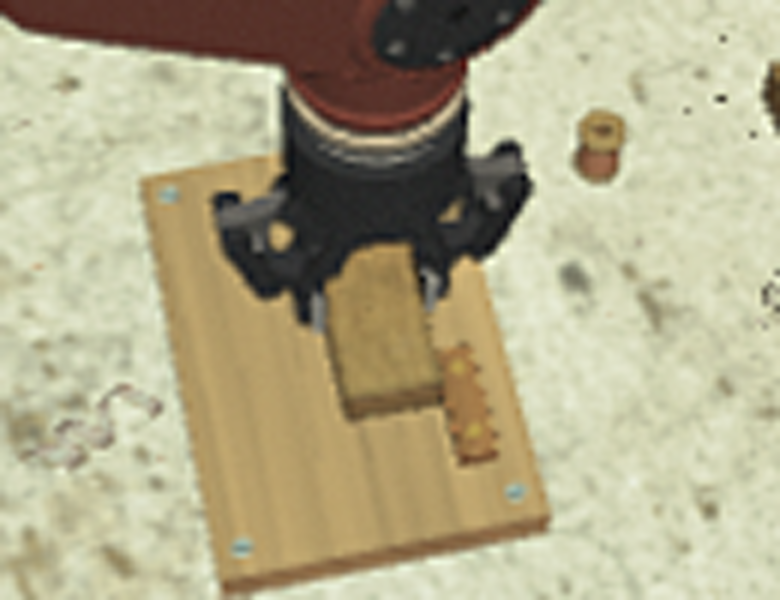

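```bash
python3 -c "
from h import *
for n,p in (('w16',(409,191.5)),('w17',(381,228))):
    f=pickle.load(open(f'pics/{n}.pkl','rb'))
    q=lambda x,y:uncrop([x,y],0,0,1.5)
    bp=[.5370,.0705,-.186];t=-.186;c,s=np.cos(t),np.sin(t)
    w=rayz(f,q(*p),.058)-[.5370,.0705,0];print(n,'top in board',c*w[0]+s*w[1],-s*w[0]+c*w[1])
    a=np.linspace(0,6.28,60);L=lambda z:np.c_[.015+.01*np.cos(a),.07+.01*np.sin(a),0*a+z]
    im=cv2.imread(f'pics/{n}.png')
    for z in (.024,.058):
        P=proj(f,body(bp,L(z)))*1.5+.25
        cv2.polylines(im,[P.round().astype(int)],True,(0,0,255),1)
    W=body(bp,[[-.005,.06,.048],[.04,.06,.048],[.04,-.02,.048]])
    cv2.polylines(im,[(proj(f,W)*1.5).round().astype(int)],False,(255,0,0),1)
    BB=body(bp,[[-.075,.105,.024],[.075,.105,.024],[.075,-.105,.024],[-.075,-.105,.024]])
    cv2.polylines(im,[(proj(f,BB)*1.5).round().astype(int)],True,(0,255,0),1)
    F=body(bp,[[.04,.06,.036],[.04,.036,.036],[.058,.036,.036],[.058,.06,.036]])
    cv2.polylines(im,[(proj(f,F)*1.5).round().astype(int)],True,(0,255,255),1)
    cv2.imwrite(f'pics/{n}o.png',im)
"
```

```text
w16 top in board 0.01603714709840666 0.0715336749461747
w17 top in board 0.01643969082227157 0.07247356169648479
```

View pics/w17o.png

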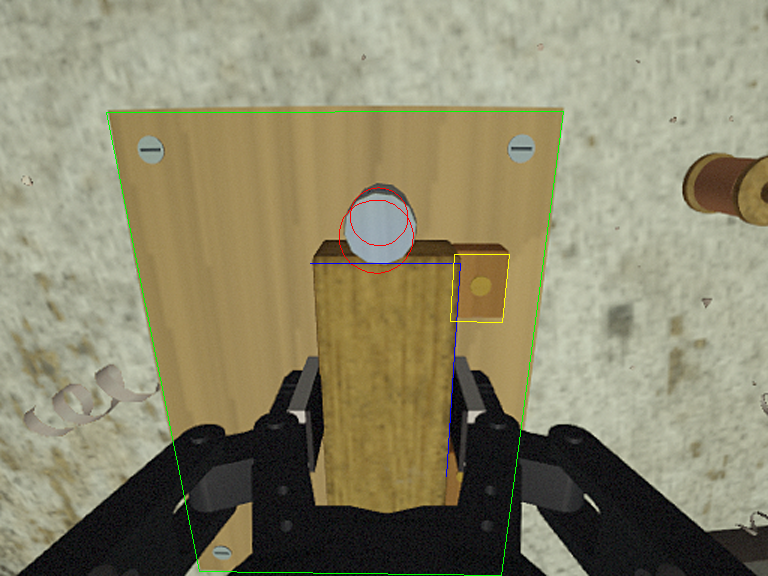

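View pics/w16o.png

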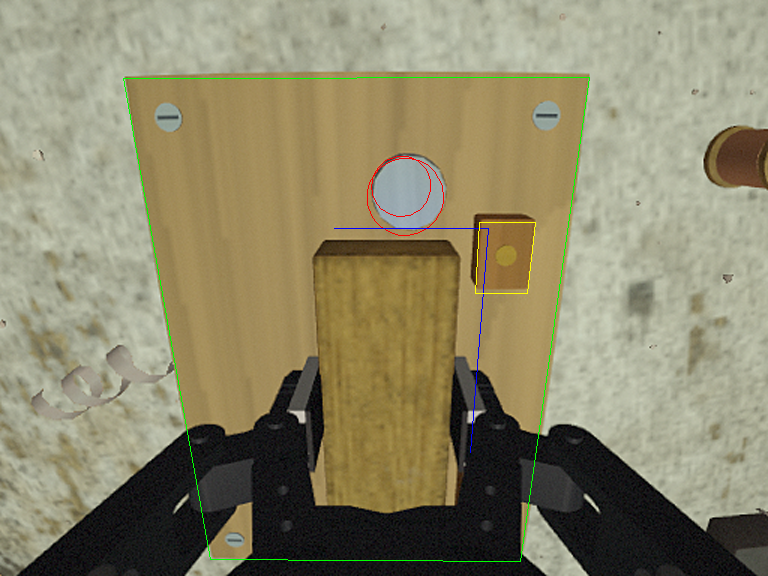

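servo_tool([
  [[-0.005, 0.004, 0.002, 3, 1, 0, 0.3], [0, 0, 0, 4, 1.5, 0, 0.3]],
])

```text
time: 15.27
ee_pos: [0.5567, 0.0779, 0.043]
tcp_rot: [2.411, 2.009, -0.028]
contact_force: [-9.9, -17.4, 11.5]
width: 0.0439
```

```bash
python3 -c "
from h import *
from workcell import imaging
force()
for i in range(6): imaging.grab_frame('wrist');force()
delta([.5555,.075,.0434],1.385)
"
```

```text
board F x,y,z -6.54 -18.91 11.5 M [-2.23  1.44 -0.35]
tcp in board 17.96 10.89
board F x,y,z -5.63 -16.05 9.91 M [-1.88  1.23 -0.25]
tcp in board 17.93 10.9
board F x,y,z -5.67 -15.45 9.81 M [-1.8   1.23 -0.21]
tcp in board 17.9 10.89
board F x,y,z -6.11 -15.6 9.32 M [-1.82  1.23 -0.13]
tcp in board 17.96 10.91
board F x,y,z -5.6 -14.81 9.14 M [-1.71  1.25 -0.22]
tcp in board 17.95 10.9
board F x,y,z -6.26 -14.35 9.79 M [-1.69  1.27 -0.15]
tcp in board 17.94 10.88
board F x,y,z -5.71 -14.0 9.79 M [-1.73  1.23 -0.14]
tcp in board 17.96 10.9
t 15.57 pos [0.5567 0.0779 0.0431] yaw 1.389 w 0.0434 F [ -8.2  -12.7    9.79]
rot [-0.0092  0.015   0.0039] shift [-3.06 -0.63 -0.27] rows 1
```

servo_tool([
  [[-0.008, 0.012, 0.003, 5, 2.5, -0.4, 0.3], [-0.004, 0.006, 0.002, 6, 3, -0.4, 0.3]],
])

```text
time: 15.73
ee_pos: [0.5568, 0.0781, 0.0432]
tcp_rot: [2.413, 2.009, -0.036]
contact_force: [-13.5, -20.0, 14.0]
width: 0.0434
```

```bash
python3 -c "
from h import *
from workcell import imaging
force()
for i in range(4): imaging.grab_frame('wrist');force()
shot('w18',s=1.5);shot('s18','side',crop=(200,140,130,100),s=6);shot('c18','scene',crop=(180,150,150,100),s=5);force()
delta([.5555,.075,.0434],1.385)
"
```

```text
board F x,y,z -9.55 -22.12 13.98 M [-2.86  2.03 -0.14]
tcp in board 18.02 11.17
board F x,y,z -8.66 -20.76 12.34 M [-2.55  1.84 -0.2 ]
tcp in board 18.01 11.17
board F x,y,z -9.36 -21.08 12.5 M [-2.56  1.91 -0.13]
tcp in board 18.02 11.16
board F x,y,z -7.82 -21.01 12.75 M [-2.5   1.85 -0.1 ]
tcp in board 18.03 11.17
board F x,y,z -8.73 -20.31 12.19 M [-2.51  1.83 -0.1 ]
tcp in board 18.0 11.16
board F x,y,z -8.68 -19.89 11.84 M [-2.52  1.86 -0.05]
tcp in board 18.0 11.16
t 16.08 pos [0.5568 0.0781 0.0432] yaw 1.3884 w 0.0438 F [-12.2  -17.95  11.84]
rot [-0.0141  0.0184  0.0033] shift [-3.31 -0.67 -0.11] rows 1
```

View pics/w18.png

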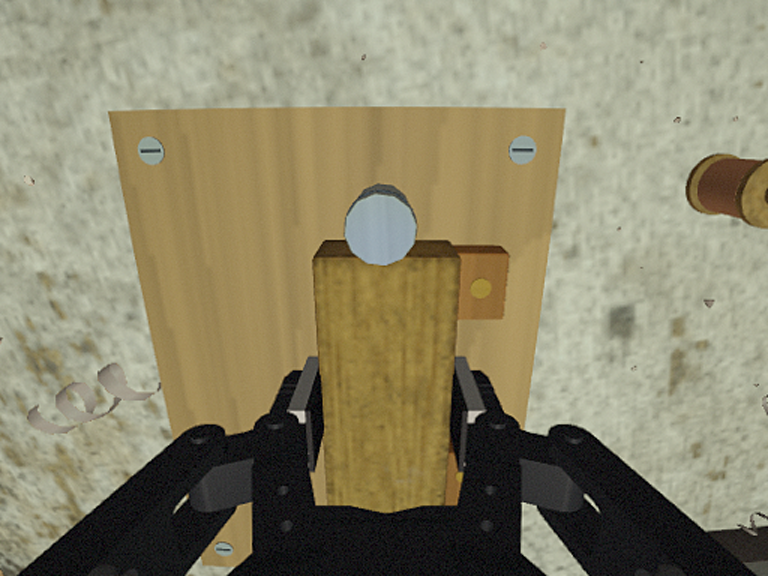

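View pics/s18.png

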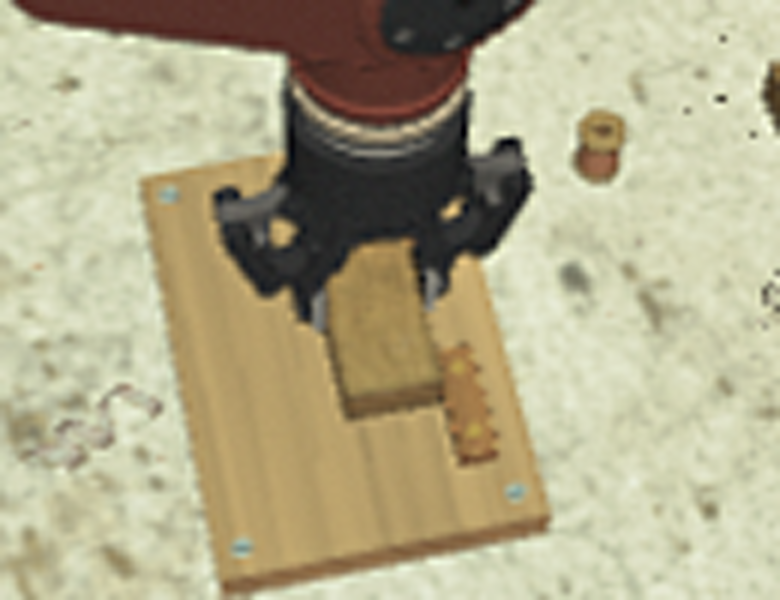

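View pics/c18.png

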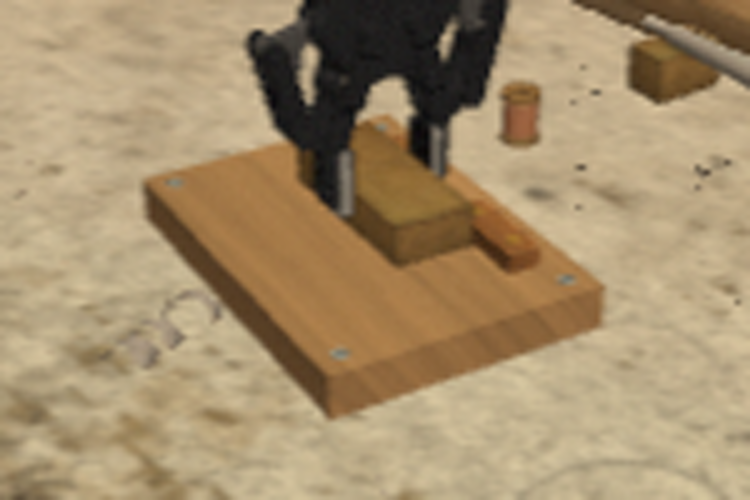

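```bash
python3 -c "
from workcell import hand_in
from h import *
force();print(hand_in());force()
delta([.5555,.075,.0434],1.385)
"
```

```text
board F x,y,z -8.68 -19.89 11.84 M [-2.52  1.86 -0.05]
tcp in board 18.0 11.16
the job is handed in; nothing more can be done
None
the job is handed in; nothing more can be done
```

I moved the stop pin from its stand into the board's hole and let go of it. I then laid the wooden block flat on the board and pressed it against the fence and the pin. I handed the job in at about 16 s of robot time, still gripping the block.

What the last checks before hand-in showed:

- **Push:** the force on the tool was about 8.7 N from the fence side, 20 N from the pin side and 12 N upward. The pin-side force was still falling slowly, from 22 to 20 N over 0.3 s. These are wrist totals. The contact forces at the fence and the pin were not measured separately, and friction takes up part of the totals.
- **Block position:** judged by the tool position, the block sits at about x = 18.0 mm, y = 10 to 11 mm on the board (target 17.5 and 7.5 mm, limits 14.5 to 20.5 and 2.5 to 13.5 mm). The block's yaw was within about 0.003 rad of the board's. The y figure is high, probably because of the pin's looseness and slight lean plus about 1 mm of uncertainty in the grip.
- **Tilt:** the tool was tilted by about 0.02 rad, and the block looked flat in the images.
- **Pin:** its top moved about 1 mm when the block was pushed against it, in pictures taken before the final harder push. It looked the same after that push. I estimated its seating from the images and did not measure the depth directly.
- **Bystanders:** the arm stayed clear of the spool, the grey block and the wax block, and the spool looked unmoved in the last pictures. I did not re-measure their positions.

Hand-in gave no verdict, and the state could not be read during the second that is judged.

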